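Hang the carving and focus the lens three clicks

ROBOT

A 7-joint arm with a two-finger parallel gripper is mounted at the origin on the work surface. World frame = base frame: x ahead of the robot, y to its left, z up, the work surface at z = 0. Lengths are in m, angles in degrees, forces in N, time in s.
With the tool pointing down it reaches from about 0.4 to 0.9 m from the base axis. Payload 5.5 kg.
Tool frame: the origin (TCP) lies midway between the tips of the shut fingers; the grasp point (between the pads) lies 19 mm behind it (manip.hold_point_z is the distance from the TCP to the grasp point, in m); z points along the fingers, y is the direction in which the jaws open and shut (so a half turn about z gives the same grasp; the last joint's range is limited). The gripper opens to 92 mm and grips with 3 to 60 N. Pads are 19 mm wide; open, the fingers measure 130 mm over their backs; the gripper's body (75 mm by 190 mm) begins 47 mm behind the grasp point.
Start: joints at [-51.096, 28.699, -24.465, 88.831, 12.651, 65.22, -12.049], TCP at [0.263, 0.595, 0.227] pointing down, gripper open.
Joint ranges: [-164.97, 164.97], [-17.58, 116.51], [-87.97, 89.64], [11.32, 138.91], [-80.73, 260.73], [10.89, 115.49], [-147.41, 147.41]. Speed limits (degrees/s): [147.25, 147.25, 180, 180, 180, 180, 180].

INTERFACE

Orientations are given as [roll, pitch, yaw] about the fixed x, y, z axes, in that order (R = Rz(yaw) Ry(pitch) Rx(roll)).
In Python, from rig import manip gives the robot as it stands.
- The arm moves only by the tool step_arm, never from a script. Its argument "plan" is a list of rows, each an object with "travel": the shift along the tool's x, y, z in m, a list of three; "roll": the turn about the tool's z in rad; "claw": the gripper's target within -1 to 1 (fully open at 1, half-way at 0, shut at -1). In form: [{"travel": [x, y, z], "roll": roll, "claw": claw}, ...]. A call has 1 to 8 rows; each row is the pose to reach, as a shift and turn from the pose measured when the call began, along the tool's axes at that moment; what a row does not reach only later rows make up. A row lasts 1/12 s, in which the tool goes at most 41.7 mm and 7.16 degrees, less where a joint would pass 70% of its speed; a pose out of reach is approached as far as the arm can. A call with a gripper value outside its range is refused whole. The fingers move at their own pace and stop on an object; "force" is the grip in N (left out, the last holds). Time passes only in rows, so rows that repeat a pose let the fingers close. It gives the time, the measured TCP pose, the force and the opening at its end, in the units of the state.
- manip.observe(): the state, without advancing time (a new reading comes with each control period).
- manip.camera(name): name is "side" or "top"; returns a dict with "frame" (420x560x3 uint8, red, green, blue), "range_z" (420x560 float32, m along the optical axis (not along the pixel's ray), 0 where there is no reading), "intrinsics" (3x3 intrinsics, pixels), "R" (3x3) and "t" (3): a world point X has camera coordinates R X + t. Camera axes: x right, y down, z forward; pixel columns grow to the right and rows downward; lengths in m; the calibration is good to about 2 mm. A picture is of the moment at which its call begins.
- manip.sign_off(): hands the job in, once; it reports no verdict.
Trained networks look in a picture, given as the dict that the camera call returned (one of the last four; its "shot" number tells which), for a name from the list of things; names that differ only in an ending like _2 or _b are one class to them, and where a whole thing is asked for, a point or a joint stands for the part that bears it (a point fixed in the world has none). Each returns a list of dicts, best first, with "conf" (0 to 1); they miss things now and then, are a little off and sometimes report something else, mostly with a low value. They report only what shows in the picture. A call takes as long as a camera call. They do not tell look-alikes from the thing itself.
- manip.boxes_of(picture, thing): "location" ([column, row] in pixels, amid what is visible of it).
- manip.tip_of(picture, thing): "location" ([column, row] in pixels: a listed point, or the origin of a listed thing).
The state is a dict: "clock": time; "qpos": joint angles; "dq": joint speeds; "tau": joint torques, N m; "eef_pos": TCP position; "ee_rot": TCP orientation; "force": force on the tool from outside, world axes, zero at the start; "ft_torque": the same for the moment, N m; "finger_gap": finger opening in m.
Only numpy, scipy, OpenCV 4.12 (cv2) and the standard library are available. Lean on these libraries where they do the work, as an engineer would, in place of code of your own. Each camera call takes 0.05 s, during which the arm holds its last target.

TASK

On the inspection stand, hook the carrier with the carved rosette over the rail near its left end (the robot's left), carving towards the lens, slide it along the rail until it is centred on the pointer, and let go of it. Then swing the focus lever clockwise by its upright knob exactly three clicks, counted by feel and never reaching a fourth, and finish while still holding the lever there, because it springs back when released. Leave the other things on the bench where they lie.

Things in the scene. Friction and masses are not known exactly. Their poses are not given: they have to be found in the camera images.
- stand: Fixed inspection stand, dark steel base plate 250 x 430 x 12 mm. Origin under the plate on the bench, x away from the robot, y left along the rail (yaw within 0.15 rad), z up. A round steel rail, 12 mm thick, runs along stand y at x = +40 mm, axis 135 mm above the bench, free from y = -65 to +195 mm between two square posts (tops 144 mm high).
- rail_left (a point): Point on the rail axis at stand x = +40, y = +160 mm, 135 mm above the bench: a good place to hook the carrier on.
- pointer (a point): Tip of the slim upright steel pointer at stand x = -13 mm, 122 mm above the bench, fixed; its stand y differs each time, -20 to +60 mm. The carrier is centred when its middle has this stand y. The wide framed lens (170 mm) stands 80 mm beyond the rail, top 136 mm above the bench, and creeps up to 30 mm towards the rail as the lever turns. Axes as the stand's.
- carrier: Loose rigid hanger, 0.18 to 0.35 kg, an inverted U: two upright legs 10 mm thick, 64 mm wide (its y), 85 mm high, outer depth 42 mm (its x), 22 mm gap, open below and at both y ends, bridge top at 93 mm; V pads under the bridge centre it on the rail. Origin: middle of its underside. Carved wooden leg on +x, plain one on -x. Starts standing left of the stand; yaw within 0.5 rad of world x.
- tab (a point): Grasp point of the carrier: on the wooden tab standing on its bridge, 24 mm in carrier x by 16 mm in carrier y, from 93 to 135 mm above the carrier's foot. This point is on the carrier's centre line 118 mm above its foot; grip it across the 16 mm (fingers closing along the carrier's y).
- saddle (a point): Point of the carrier that lies on the rail axis when it hangs: centre line, 77.6 mm above its foot. Hanging, its foot is about 57 mm above the bench and the grasp point on its tab 175 mm.
- rosette (a point): Middle of the carved face: carrier x = +21, y = 0, z = +45 mm. It must look to the lens, the stand's +x side.
- lever: Focus lever: steel arm over a toothed disc, turning about the vertical axis at stand x = -20, y = -140 mm (this origin, bench height). Axes equal the stand's at rest; it turns clockwise seen from above, up to 1.5 rad. A spring drives it back to rest: 0.33 N m plus 0.15 N m per rad, 4 to 6 N at the knob. A spring pawl clicks over its teeth.
- knob (a point): Grasp point on the lever's upright round wooden knob: 16 mm diameter, 85 mm from the lever's axis, from 88 to 128 mm above the bench; this point is 116 mm above the bench. At rest it lies x = -70, y = -49 mm (stand directions) from the axis; turning clockwise it moves first towards the robot and the left, then left (+y).
- notch3 (a point): Point on the lever midway between its third and fourth teeth, 45 mm from the axis, 76 mm high; at rest in stand direction 46 degrees (+x to +y). Six round teeth, 12 degrees apart. Force at the knob jumps up 3 to 5 N as the pawl meets a tooth, 6 degrees before its top, then eases off past the top till the next tooth. After three clicks the pawl sits here, just meeting the fourth tooth.
- pawl_tip (a point): Where the pawl presses, 45 mm from the lever's axis, 76 mm high, in the stand's +x direction or up to 6 degrees either side, fixed but differing each time: so the first tooth's top comes after 10 to 22 degrees of turning. Its x axis points outward, y left. notch3 arrives from +y: y = +4.7 mm at the third tooth's top, 0 when seated, -4.7 mm at the fourth's top.
- brush: Bystander: brush lying on the bench near the robot, about 25 mm high or less.
- riffler: Bystander: thin file with wooden handle, 170 mm long, 10 mm high, lying near the robot.
- sanding_block: Bystander: cork block 85 x 50 x 32 mm right of the stand.
- wax_jar: Bystander: amber jar, 60 mm wide, 50 mm high, left behind.
- blank: Bystander: light wood blank 75 x 45 x 22 mm on the left.
- chisel: Bystander: chisel 210 mm long, 18 mm high, right of the stand.
- file_tin: Bystander: square steel tin 80 mm wide with files standing up to 130 mm, far left.
There are look-alikes about, which are no part of the job. There is more than one size of the carrier; the job needs the middle-sized.

How it is judged (in metres and radians):
On the way, in this order (a step that is already met when the one before it is completed fails the run):
1. the carrier is hooked on the rail, well to the left of the pointer (over 70 mm) (z of saddle in the frame of stand between 0.125 and 0.143 m and x of saddle in the frame of stand between 0.03 and 0.05 m and contact force between carrier and stand above 0.3 N and y of saddle in the frame of pointer above 0.07 m), for 0.1 s.
2. the carrier slides on the rail towards the pointer (passes 20 to 55 mm from it, still on the rail) (z of saddle in the frame of stand between 0.125 and 0.143 m and x of saddle in the frame of stand between 0.03 and 0.05 m and y of saddle in the frame of pointer between 0.02 and 0.055 m), for 0.05 s.
3. the carrier hangs at the pointer within 8 mm, let go and at rest, carving to the lens (z of saddle in the frame of stand between 0.125 and 0.143 m and y of saddle in the frame of pointer between -0.008 and 0.008 m and x of rosette in the frame of stand above 0.048 m and contact force between each of the arm, the fingers and carrier below 0.05 N and linear speed of carrier below 0.03 m/s), for 0.2 s.
4. the lever is held by the fingers three clicks on (y of notch3 in the frame of pawl_tip between -0.0042 and 0.0042 m and x of notch3 in the frame of pawl_tip above -0.01 m and contact force between the fingers and lever above 1 N), for 0.3 s.
At the end, for the whole second after the job is handed in: Fingers still hold the lever (over 1 N), pawl between third and fourth teeth (within 4.2 mm of the middle; tooth tops are at 4.7). The carrier hangs untouched and at rest on the rail, upright, carving to the lens, its middle within 8 mm of the pointer along the rail (all of step 3 and all of step 4 and x of saddle in the frame of stand between 0.03 and 0.05 m and angle between carrier's own z axis and vertical below 0.2 rad); the arm keeps its last pose, push and grip.
It fails at once if the lever goes past the fourth tooth (y of notch3 in the frame of pawl_tip below -0.0056 m).
It fails at once if another thing on the bench is shifted by more than 30 mm (distance of any of brush, riffler, sanding_block, wax_jar, blank, chisel, file_tin from where it was at the start of the episode above 0.03 m).
It also fails if it takes over 72 s, if anything falls off the work surface, if the arm or the gripper's body presses on something with over 40 N, if the wrist force passes 120 N, or if a joint passes its speed limit or range.

## Working session

There is one attempt and no reset: what is moved stays moved. The work goes in short steps, Python scripts to look and compute and a tool call to move; the robot and the scene stay as the last step left them, time stands still between calls to the robot, and variables do not carry over. Pictures are saved under pics/ and viewed, and the job is handed in when it is done.

Besides the shell and the picture viewer there is one more tool, called as a command line: name --argument value ..., lists and objects as JSON in quotes. step_arm: Moves the arm, as the interface text tells. Its arguments: {"type":"object","properties":{"plan":{"type":"array"},"force":{"type":"number"}},"required":["plan"]}

```bash
ls; mkdir -p pics; python3 - <<'E'
from rig import manip
import cv2,pickle
print(manip.observe(), manip.hold_point_z)
for n in("side","top"):
    p=manip.camera(n); cv2.imwrite(f"pics/{n}0.png",p["frame"][:,:,::-1]); pickle.dump(p,open(f"{n}0.pkl","wb"))
    print(n,p["intrinsics"],p["R"],p["t"],p["shot"])
    for th in("carrier","tab","rosette","saddle","stand","pointer","rail_left","lever","knob","pawl_tip","notch3"):
        try:print(th,[(d["conf"],[round(float(v)) for v in d["location"]]) for d in manip.tip_of(p,th)][:5])
        except Exception as e:print(th,e)
print(manip.observe()["clock"])
E
```

```text
pics
{'clock': 0.0, 'qpos': array([-51.09617259,  28.75430705, -24.45257469,  88.89189441,
        12.652404  ,  65.21833665, -12.04931356]), 'dq': array([ 0.06387632,  0.00056722,  0.10001039,  0.04442666,  0.04834257,
       -0.06443219,  0.0116527 ]), 'tau': array([ 9.97270872e-04, -5.66588366e+01, -5.81585348e+00, -2.79122472e+01,
       -6.86500780e-02,  3.05545726e-02,  1.85223348e-04]), 'eef_pos': array([0.26232115, 0.59395472, 0.22566863]), 'ee_rot': array([-1.79889169e+02, -2.51171713e-03,  1.56179584e+02]), 'force': array([-0.04563619, -0.20240482,  0.44300906]), 'ft_torque': array([ 0.02201548, -0.00951105, -0.04567963]), 'finger_gap': 0.09166314938111506} 0.0188
side [[456.77273876   0.         286.14067036]
 [  0.         456.77273876 212.22377005]
 [  0.           0.           1.        ]] [[-0.97461239 -0.2235376   0.01271317]
 [-0.16347338  0.67163825 -0.72261921]
 [ 0.15299391 -0.7063519  -0.69112941]] [0.48471363 0.13775529 1.58496369] 1
carrier [(0.94, [280, 298]), (0.62, [254, 288]), (0.49, [288, 193])]
tab [(0.67, [249, 275]), (0.67, [256, 218]), (0.57, [282, 274
[... 414 characters left out ...]
        0.           1.        ]] [[ 0.02330331 -0.99911246  0.0350892 ]
 [-0.986725   -0.02862862 -0.15985676]
 [ 0.16071944 -0.0308982  -0.98651638]] [0.02512358 0.49938647 0.99953849] 2
carrier [(0.89, [174, 223]), (0.82, [184, 192]), (0.69, [189, 290])]
tab [(0.91, [163, 219]), (0.77, [179, 296]), (0.65, [176, 186])]
rosette [(0.88, [174, 220]), (0.57, [176, 301]), (0.52, [181, 182])]
saddle [(0.77, [166, 222]), (0.71, [180, 293]), (0.69, [181, 188])]
stand [(0.82, [300, 196])]
pointer [(0.91, [282, 192])]
rail_left [(0.68, [246, 166])]
lever [(0.6, [354, 201]), (0.35, [427, 257])]
knob [(0.96, [382, 218])]
pawl_tip [(0.76, [360, 184])]
notch3 [(0.57, [346, 189]), (0.38, [425, 258])]
1.2
```

View pics/side0.png

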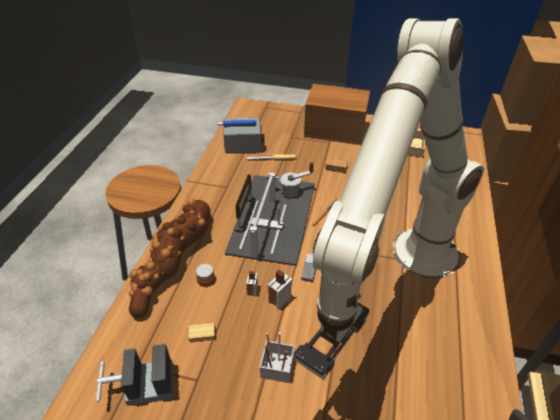

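View pics/top0.png

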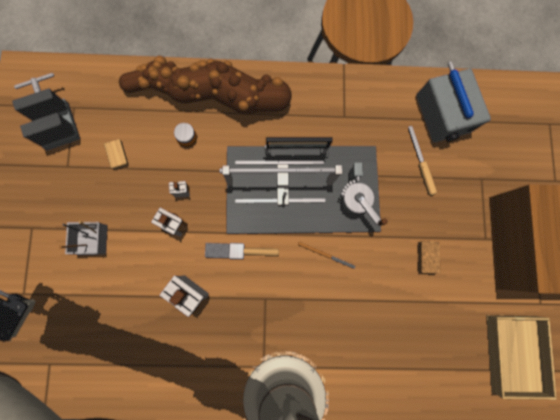

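The side view shows two carriers, at about (281,290) and (252,284). The top view shows three: small (178,188), medium (168,222) and large (182,295). The stand is at (300,190) in the top view. Next I'll measure them.

```bash
cat > h.py <<'E'
import numpy as np,cv2,pickle
def cloud(p):
    K=p["intrinsics"];z=p["range_z"].astype(float);v,u=np.mgrid[:z.shape[0],:z.shape[1]]
    c=np.stack([(u-K[0,2])/K[0,0]*z,(v-K[1,2])/K[1,1]*z,z],-1)
    w=(c-p["t"])@p["R"]; w[z==0]=np.nan
    return w
def proj(p,X):
    c=p["R"]@np.asarray(X,float)+p["t"]; q=p["intrinsics"]@c; return q[:2]/q[2]
def tri(ps,pts):
    P=[p["intrinsics"]@np.c_[p["R"],p["t"]] for p in ps]
    X=cv2.triangulatePoints(P[0],P[1],np.float64(pts[0]).reshape(2,1),np.float64(pts[1]).reshape(2,1)).ravel()
    return X[:3]/X[3]
def onz(p,uv,z):
    K=p["intrinsics"];d=p["R"].T@np.array([(uv[0]-K[0,2])/K[0,0],(uv[1]-K[1,2])/K[1,1],1]);o=-p["R"].T@p["t"]
    return o+d*(z-o[2])/d[2]
def crop(p,b,s,fn):
    x0,y0,x1,y1=b;im=p["frame"][y0:y1,x0:x1,::-1];cv2.imwrite(fn,cv2.resize(im,None,fx=s,fy=s,interpolation=cv2.INTER_CUBIC))
E
python3 - <<'E'
from h import *
s=pickle.load(open("side0.pkl","rb"));t=pickle.load(open("top0.pkl","rb"))
crop(t,(140,165,240,325),5,"pics/t0c.png");crop(s,(230,255,320,315),8,"pics/s0c.png")
crop(t,(210,120,400,250),4,"pics/t0st.png");crop(s,(210,150,330,270),5,"pics/s0st.png")
w=cloud(t)
for n,b in dict(small=(160,175,200,205),mid=(145,200,195,245),big=(155,265,215,320)).items():
    a=w[b[1]:b[3],b[0]:b[2]].reshape(-1,3);a=a[~np.isnan(a[:,0])]
    print(n,"maxz",np.sort(a[:,2])[-8:].round(3))
    for lo,hi in((.02,.2),(.07,.105),(.05,.085),(.11,.2)):
        q=a[(a[:,2]>lo)&(a[:,2]<hi)]
        if len(q)>3: print(lo,hi,len(q),q.mean(0).round(4),np.median(q[:,2]).round(4),[np.round(x,3) for x in cv2.minAreaRect(q[:,:2].astype(np.float32)*1000)])
w=cloud(s)
print(np.nanmax(w[255:315,235:265,2]),np.nanmax(w[255:315,265:295,2]))
E
```

```text
small maxz [0.092 0.092 0.093 0.093 0.093 0.093 0.094 0.095]
0.02 0.2 239 [0.5348 0.295  0.0611] 0.0627 [array([537.56 , 297.661]), array([28.968, 43.28 ]), np.float64(5.895)]
0.07 0.105 40 [0.537  0.2963 0.0875] 0.0898 [array([537.506, 297.28 ]), array([16.043, 10.841]), np.float64(7.313)]
0.05 0.085 160 [0.5359 0.2957 0.0631] 0.0629 [array([537.758, 297.722]), array([28.591, 43.199]), np.float64(5.745)]
mid maxz [0.138 0.138 0.138 0.138 0.138 0.139 0.139 0.139]
0.02 0.2 501 [0.4431 0.307  0.0954] 0.0941 [array([447.349, 310.953]), array([64.287, 48.255]), np.float64(63.569)]
0.07 0.105 347 [0.4427 0.3087 0.0932] 0.0938 [array([444.878, 312.2  ]), array([64.248, 42.719]), np.float64(63.589)]
0.05 0.085 49 [0.4456 0.2931 0.0649] 0.063 [array([449.222, 292.972]), array([66.892, 31.545]), np.float64(22.66)]
0.11 0.2 89 [0.4435 0.3104 0.1319] 0.1353 [array([444.427, 312.128]), array([15.979, 23.71 ]), np.float64(63.212)]
big maxz [0.184 0.184 0.184 0.184 0.184 0.185 0.185 0.187]
0.02 0.2 1108 [0.266  0.2519 0.1239] 0.1256 [array([262.384, 257.745]), array([86.128, 56.795]), np.float64(55.499)]
0.07 0.105 75 [0.2779 0.2394 0.0866] 0.0868 [array([271.386, 235.445]), array([97.613, 43.549]), np.float64(22.95)]
0.05 0.085 78 [0.2763 0.2386 0.0683] 0.0691 [array([271.11 , 235.676]), array([97.248, 42.733]), np.float64(22.82)]
0.11 0.2 913 [0.2636 0.2547 0.136 ] 0.1262 [array([262.392, 257.907]), array([85.812, 56.69 ]), np.float64(55.417)]
0.09487022757636006 0.14171126053154995
```

View pics/t0c.png

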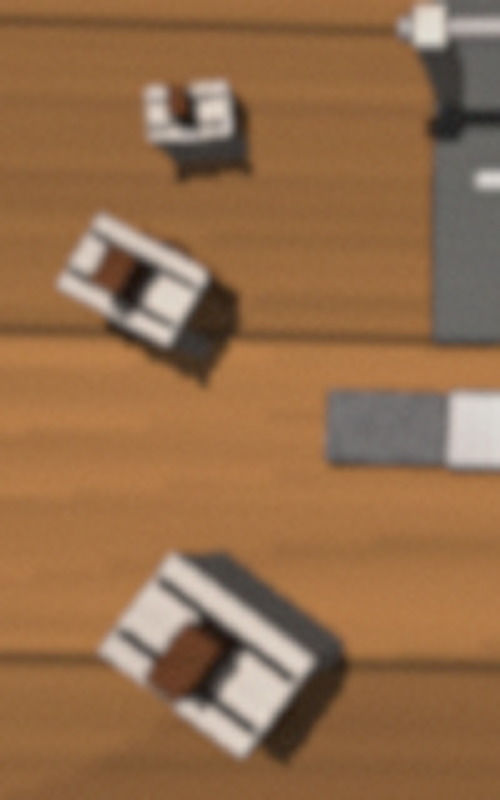

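View pics/s0c.png

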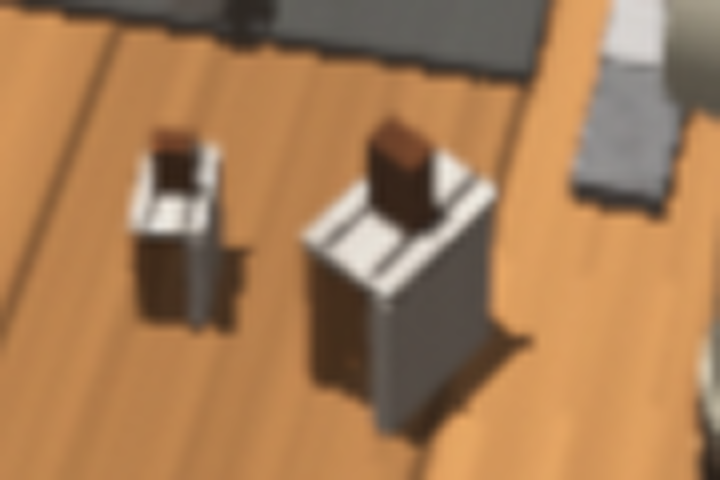

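View pics/t0st.png

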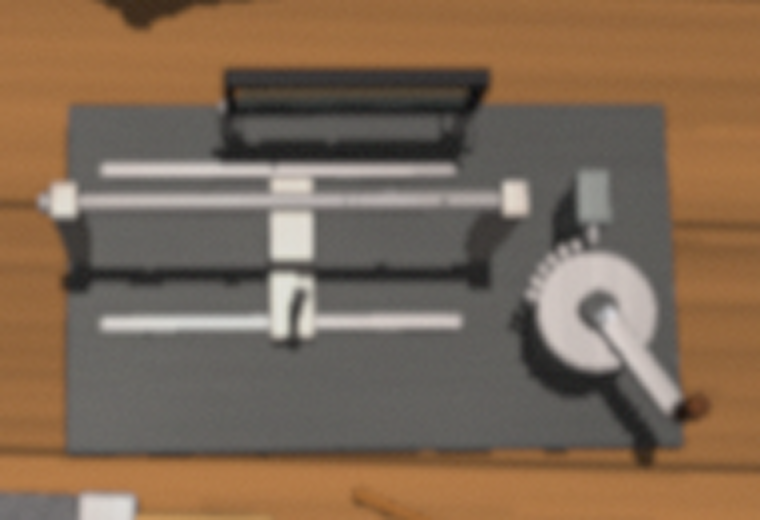

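View pics/s0st.png

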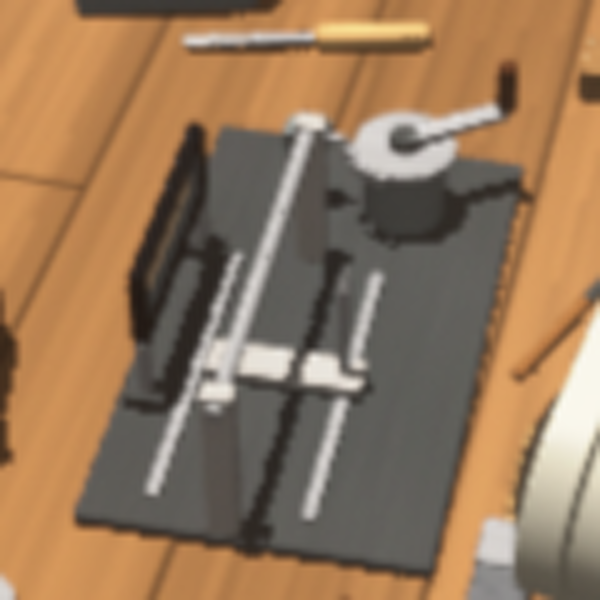

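The middle carrier's tab is at about (0.444, 0.312), with the top at 0.137 m and bridge 64x42 mm. The plain grey leg faces -x. Next, the geometry of the stand, pointer and lever.

```bash
python3 - <<'E'
from h import *
s=pickle.load(open("side0.pkl","rb"));t=pickle.load(open("top0.pkl","rb"))
for n,p,b in(("top",t,(215,135,395,245)),("side",s,(220,165,320,265))):
    w=cloud(p)[b[1]:b[3],b[0]:b[2]].reshape(-1,3);w=w[~np.isnan(w[:,0])]
    a=w[(w[:,2]>.006)&(w[:,2]<.018)]
    if n=="top":
        m=(a[:,0]>.4)
        print("plate",np.median(a[:,2]),cv2.minAreaRect(a.astype(np.float32)[:,:2]*1000))
    r=w[(w[:,2]>.128)&(w[:,2]<.15)]
    print("rail pts",len(r),r.min(0),r.max(0))
    # fit line x=a+b*y robust
    r=r[(r[:,1]<.25)&(r[:,1]>-.12)]
    f=cv2.fitLine(r.astype(np.float32),cv2.DIST_HUBER,0,.003,.003).ravel();print(f, np.percentile(r[:,2],[10,50,90]))
    print(np.degrees(np.arctan2(-f[0],f[1])), "x at y=.2,0",f[3]+f[0]/f[1]*(.2-f[4]),f[3]+f[0]/f[1]*(0-f[4]))
for n,a,b in(("pointer",(274,203),(282,192)),("rail_left",(254,219),(246,166)),("knob",(312,164),(382,218)),("lever",(288,191),(354,201)),("tab",(282,274),(163,219)),("postL",(253,228.5),(225.5,170)),("postR",(271.5,174),(338.5,169.5)),("pointer_mine",(278.8,205.5),(285,193))):
    X=tri((s,t),(a,b));print(n,X.round(4),(proj(s,X)-a).round(1),(proj(t,X)-b).round(1))
E
```

```text
plate 0.012578565138989516 ((557.3770751953125, -39.42962646484375), (314.4794921875, 493.2589111328125), 3.919367790222168)
rail pts 1040 [ 0.44693641 -0.23956412  0.12813581] [0.66544412 0.17822067 0.14902965]
[-0.05246248  0.9985894  -0.00817844  0.579785    0.02924655  0.14054927] [0.1343812  0.13879229 0.14344652]
3.0073597 x at y=.2,0 0.5708142 0.5813215
rail pts 394 [ 0.55788559 -0.12440031  0.12830317] [0.66611758 0.18149295 0.14914381]
[-0.19986804  0.9794408   0.02735736  0.59798384 -0.01904279  0.13808148] [0.13359846 0.13908816 0.14405159]
11.533619 x at y=.2,0 0.55328524 0.5940979
pointer [0.5293 0.0237 0.134 ] [1.9 0.5] [-0.1 -4. ]
rail_left [0.5817 0.1144 0.1349] [-0.2 -0.1] [0.  0.3]
knob [ 0.4554 -0.2272  0.1299] [-1.2 -0.3] [0.1 2.6]
lever [ 0.5293 -0.1861  0.0118] [0.9 0.2] [-0.1 -1.7]
tab [0.4419 0.3115 0.1294] [-0.6 -0.1] [0. 1.]
postL [0.5695 0.1642 0.1423] [0.2 0.1] [-0.  -0.3]
postR [ 0.5797 -0.1161  0.1432] [0.2 0.1] [-0.  -0.3]
pointer_mine [0.5209 0.0148 0.1184] [0.2 0. ] [-0.  -0.3]
```

```bash
python3 - <<'E'
from h import *
s=pickle.load(open("side0.pkl","rb"));t=pickle.load(open("top0.pkl","rb"))
crop(s,(255,180,305,240),12,"pics/s0p.png");crop(t,(265,165,305,220),12,"pics/t0p.png")
E
```

```text
(no output)
```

View pics/s0p.png

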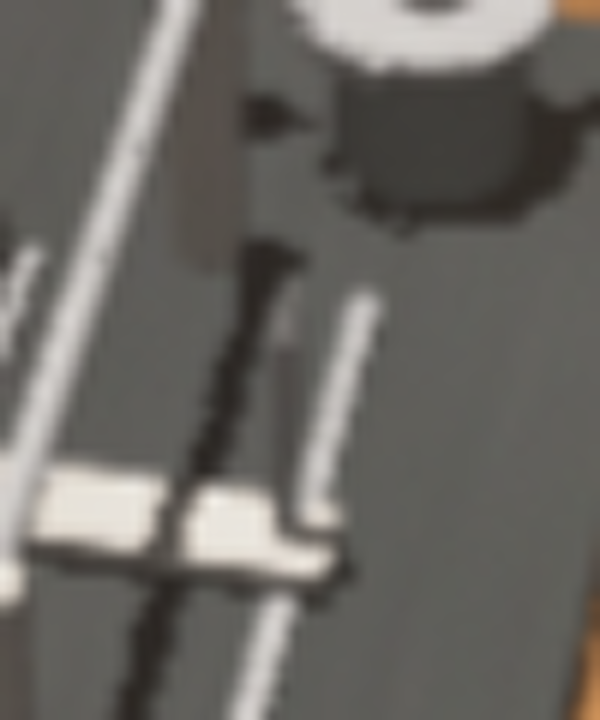

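View pics/t0p.png

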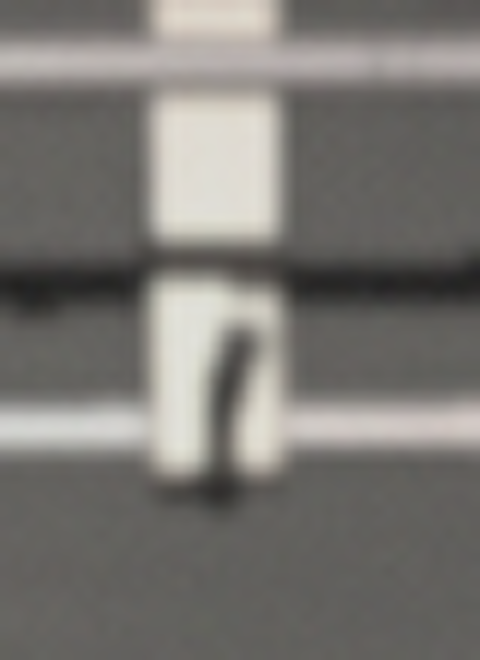

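```bash
python3 - <<'E'
from h import *
s=pickle.load(open("side0.pkl","rb"));t=pickle.load(open("top0.pkl","rb"))
w=cloud(t)
# rail: per column brightest row centroid
for p,cols in((t,[c for c in range(232,332,3) if not 270<c<296]),):
    g=p["frame"].mean(2);P=[]
    for c in cols:
        col=g[166:175,c]; wt=np.clip(col-col.min()-40,0,None); r=(wt*np.arange(166,175)).sum()/wt.sum(); P.append(onz(p,(c,r),.138))
    P=np.array(P);k=np.polyfit(P[:,1],P[:,0],1);print("rail top",k,np.degrees(np.arctan(-k[0])),np.abs(P[:,0]-np.polyval(k,P[:,1])).max())
# plate mask by color/height + region
a=w.reshape(-1,3);ok=(a[:,0]>.42)&(a[:,0]<.72)&(a[:,1]>-.26)&(a[:,1]<.24)
m=np.zeros(w.shape[:2],bool);m=(ok&(a[:,2]>.0085)&(a[:,2]<.016)).reshape(m.shape)
m=cv2.morphologyEx(m.astype(np.uint8),cv2.MORPH_CLOSE,np.ones((5,5)))
n,l,st,_=cv2.connectedComponentsWithStats(m);i=1+st[1:,4].argmax()
q=w[(l==i)];q=q[(q[:,2]>.0085)&(q[:,2]<.016)]
print("plate",cv2.minAreaRect(q[:,:2].astype(np.float32)*1000),np.median(q[:,2]))
# side: rail line pixels
for n_,a_,b_ in(("pt",(279.1,203.9),(285.2,188.3)),("pt2",(279.1,204.5),(285.2,190)),("knobtop",(311.5,163),(385,221))):
    X=tri((s,t),(a_,b_));print(n_,X.round(4),(proj(s,X)-a_).round(1),(proj(t,X)-b_).round(1))
# depth near pointer
ws=cloud(s)
print(ws[200:224:2,276:283,2].round(3)); print(w[184:200:2,281:289,2].round(3))
# knob cloud
for p,b in((t,(370,205,400,230)),(s,(300,155,320,180))):
    c=cloud(p)[b[1]:b[3],b[0]:b[2]].reshape(-1,3);c=c[c[:,2]>.112];print("knob",len(c),c.mean(0),c[:,:2].min(0),c[:,:2].max(0),c[:,2].max())
E
```

```text
rail top [-0.03822303  0.57646987] 2.1889526922896594 0.0002659600335054302
plate ((555.72216796875, -41.443267822265625), (250.0460968017578, 429.7867736816406), 2.092071056365967) 0.0125028309569982
pt [0.5244 0.0148 0.1269] [-1.2 -0.3] [0.  2.3]
pt2 [0.523  0.0146 0.1236] [-0.7 -0.2] [0.  1.5]
knobtop [ 0.4545 -0.2353  0.1276] [-0.1 -0. ] [0.  0.1]
[[0.011 0.013 0.006 0.013 0.015 0.013 0.014]
 [0.014 0.008 0.013 0.012 0.015 0.013 0.014]
 [0.01  0.013 0.016 0.018 0.015 0.01  0.016]
 [0.012 0.016 0.116 0.118 0.01  0.01  0.013]
 [0.011 0.015 0.108 0.114 0.107 0.015 0.012]
 [0.01  0.009 0.095 0.103 0.098 0.013 0.012]
 [0.009 0.018 0.089 0.091 0.088 0.011 0.012]
 [0.012 0.012 0.089 0.079 0.072 0.017 0.017]
 [0.009 0.009 0.072 0.072 0.061 0.017 0.018]
 [0.008 0.007 0.062 0.062 0.058 0.017 0.015]
 [0.016 0.015 0.048 0.056 0.046 0.018 0.019]
 [0.031 0.023 0.04  0.043 0.031 0.029 0.03 ]]
[[0.026 0.027 0.029 0.025 0.024 0.028 0.025 0.012]
 [0.028 0.026 0.03  0.025 0.026 0.024 0.025 0.014]
 [0.026 0.023 0.028 0.025 0.028 0.026 0.03  0.023]
 [0.028 0.026 0.024 0.023 0.028 0.024 0.031 0.026]
 [0.025 0.028 0.029 0.115 0.123 0.116 0.028 0.025]
 [0.027 0.028 0.112 0.116 0.117 0.113 0.026 0.025]
 [0.028 0.053 0.094   nan 0.091 0.027 0.026 0.022]
 [0.027 0.054 0.065 0.066 0.062 0.026 0.028 0.027]]
knob 43 [ 0.45321408 -0.23224329  0.12611037] [ 0.44623173 -0.24101184] [ 0.46027991 -0.22576368] 0.13289554737125217
knob 23 [ 0.45307686 -0.22968292  0.12305842] [ 0.44683236 -0.2401341 ] [ 0.4595008  -0.22262952] 0.1331693150310526
```

The stand's origin is about (0.538, -0.0414), with yaw 2.15°. Rail, knob and post positions all agree with the given geometry. The pointer is at stand y of about 56.8 mm. I'll move over the tab first.

```bash
cat >> h.py <<'E'
from scipy.spatial.transform import Rotation as Ro
SO=np.array([.538,-.0414]);SY=np.radians(2.15)
def stw(x,y): c,s_=np.cos(SY),np.sin(SY);return SO+[c*x-s_*y,s_*x+c*y]
def wst(X): d=np.asarray(X)[:2]-SO;c,s_=np.cos(SY),np.sin(SY);return np.array([c*d[0]+s_*d[1],-s_*d[0]+c*d[1]])
def go(o,X,yang=None):
    """travel to TCP X with tool-y direction angle yang(deg)"""
    R=Ro.from_euler('xyz',o["ee_rot"],degrees=True).as_matrix()
    tr=R.T@(np.asarray(X)-o["eef_pos"]); ya=np.degrees(np.arctan2(R[1,1],R[0,1]))
    print("travel",tr.round(4),"dist",np.linalg.norm(tr).round(3),"tool-y now",ya.round(2),"tilt",(R[:,2]).round(4), "" if yang is None else "roll %.4f"%(-np.radians(yang-ya)))
E
python3 - <<'E'
from h import *
from rig import manip
o=manip.observe();go(o,[.4444,.3121,.2],63.5)
print(stw(.04,.15),stw(.04,.0568))
E
```

```text
travel [-0.2805 -0.185   0.0267] dist 0.337 tool-y now 66.18 tilt [-1.e-04 -0.e+00 -1.e+00] roll 0.0468
[0.57234448 0.10999504] [0.57584095 0.01686065]
```

step_arm --plan '[{"travel": [-0.03, -0.02, 0.0], "roll": 0, "claw": 1}, {"travel": [-0.06, -0.04, 0.0], "roll": 0, "claw": 1}, {"travel": [-0.09, -0.06, 0.0], "roll": 0.01, "claw": 1}, {"travel": [-0.12, -0.08, 0.0], "roll": 0.02, "claw": 1}, {"travel": [-0.15, -0.1, 0.0], "roll": 0.03, "claw": 1}, {"travel": [-0.18, -0.12, 0.0], "roll": 0.04, "claw": 1}, {"travel": [-0.21, -0.14, 0.0], "roll": 0.047, "claw": 1}, {"travel": [-0.23, -0.15, 0.0], "roll": 0.047, "claw": 1}]' --force 25

```text
clock: 1.87
eef_pos: [0.4146, 0.3602, 0.2268]
ee_rot: [-179.9, 0.1, 153.2]
force: [-0.1, 0.5, 0.4]
finger_gap: 0.0919
```

```bash
python3 - <<'E'
from h import *
from rig import manip
o=manip.observe();go(o,[.4444,.3121,.2],63.5)
p=manip.camera("side");pickle.dump(p,open("side1.pkl","wb"));cv2.imwrite("pics/s1.png",p["frame"][:,:,::-1])
p2=manip.camera("top");pickle.dump(p2,open("top1.pkl","wb"));crop(p2,(100,130,260,330),3,"pics/t1.png")
E
```

```text
travel [-0.0482 -0.0295  0.0269] dist 0.063 tool-y now 63.25 tilt [ 0.001 -0.002 -1.   ] roll -0.0044
```

View pics/s1.png

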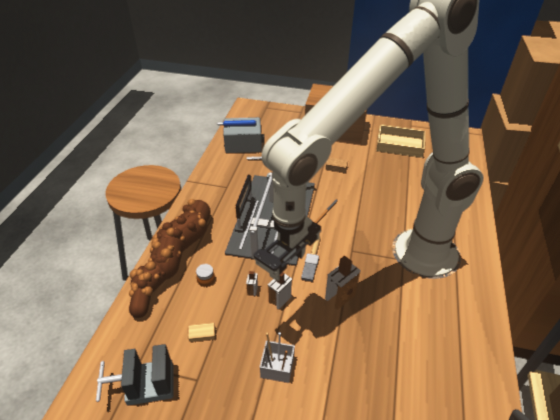

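The side view now shows all three carriers: small (252,284), mid (281,290), large (342,280). The gripper is closing in on the middle one.

step_arm --plan '[{"travel": [-0.025, -0.015, 0.0], "roll": 0, "claw": 1}, {"travel": [-0.0482, -0.0295, 0.015], "roll": -0.004, "claw": 1}, {"travel": [-0.0482, -0.0295, 0.027], "roll": -0.004, "claw": 1}, {"travel": [-0.0482, -0.0295, 0.027], "roll": -0.004, "claw": 1}, {"travel": [-0.0482, -0.0295, 0.027], "roll": -0.004, "claw": 1}]'

```text
clock: 2.38
eef_pos: [0.4448, 0.3121, 0.1995]
ee_rot: [-179.9, 0.1, 153.3]
force: [0.2, 0.8, -0.1]
finger_gap: 0.092
```

```bash
python3 - <<'E'
from h import *
from rig import manip
o=manip.observe();go(o,[.4444,.3121,.0995],63.5)
p=manip.camera("side");crop(p,(220,200,340,320),5,"pics/s2.png")
p=manip.camera("top");crop(p,(110,140,230,290),4,"pics/t2.png")
E
```

```text
travel [0.0004 0.     0.1   ] dist 0.1 tool-y now 63.28 tilt [ 0.     -0.0023 -1.    ] roll -0.0038
```

View pics/s2.png

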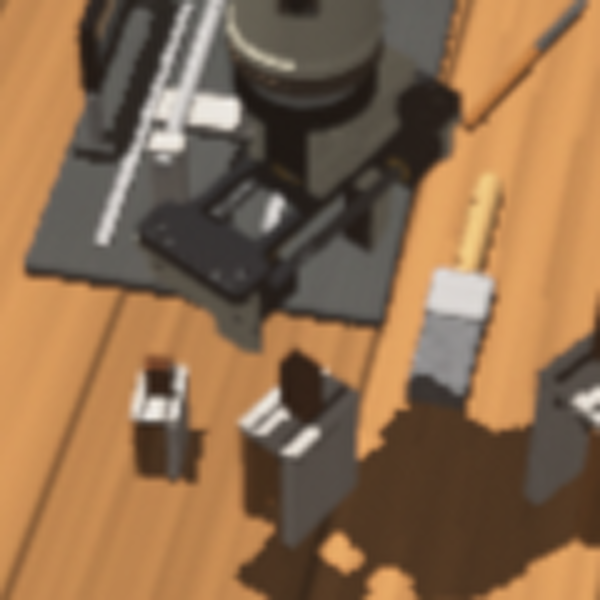

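View pics/t2.png

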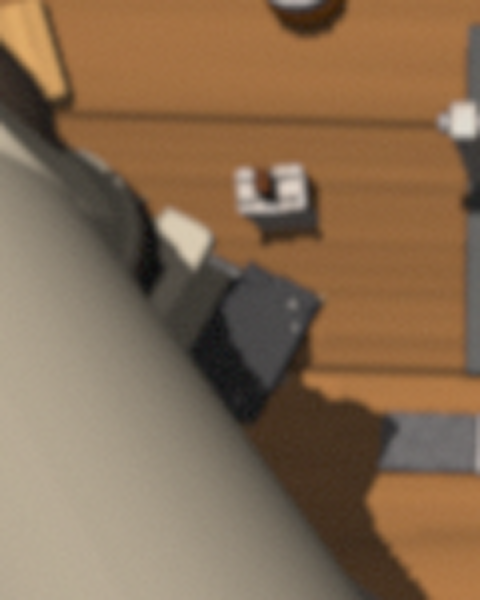

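The gripper is above the mid carrier at side crop (300,430), and it's clear of the small one. Descending.

step_arm --plan '[{"travel": [0, 0, 0.025], "roll": -0.004, "claw": 1}, {"travel": [0, 0, 0.05], "roll": -0.004, "claw": 1}, {"travel": [0, 0, 0.07], "roll": -0.004, "claw": 1}, {"travel": [0, 0, 0.085], "roll": -0.004, "claw": 1}, {"travel": [0, 0, 0.099], "roll": -0.004, "claw": 1}, {"travel": [0, 0, 0.099], "roll": -0.004, "claw": 1}, {"travel": [0, 0, 0.099], "roll": -0.004, "claw": 1}]'

```text
clock: 3.07
eef_pos: [0.4446, 0.3144, 0.1017]
ee_rot: [-180.0, 0.1, 153.7]
force: [0.0, 0.3, -0.1]
finger_gap: 0.0918
```

```bash
python3 - <<'E'
from h import *
from rig import manip
o=manip.observe();go(o,[.4444,.3121,.0995],63.5);print(o["force"])
p=manip.camera("side");crop(p,(220,200,340,320),5,"pics/s3.png")
E
```

```text
travel [-0.0009 -0.0022  0.0023] dist 0.003 tool-y now 63.72 tilt [ 1.3e-03 -7.0e-04 -1.0e+00] roll 0.0039
[ 0.0401242   0.29009731 -0.11015056]
```

View pics/s3.png

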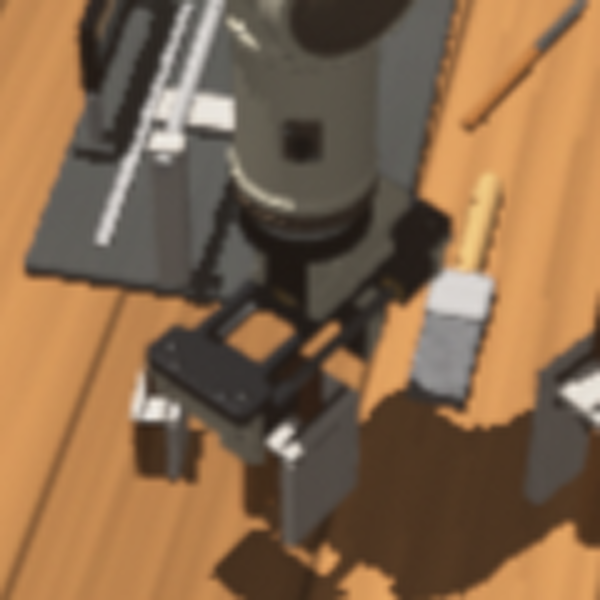

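The tab at (310,390) in the crop is between the fingers. Closing.

step_arm --plan '[{"travel": [-0.0005, -0.001, 0.001], "roll": 0.003, "claw": 0.3}, {"travel": [-0.0005, -0.001, 0.001], "roll": 0.003, "claw": -0.3}, {"travel": [-0.0005, -0.001, 0.001], "roll": 0.003, "claw": -1}, {"travel": [-0.0005, -0.001, 0.001], "roll": 0.003, "claw": -1}, {"travel": [-0.0005, -0.001, 0.001], "roll": 0.003, "claw": -1}, {"travel": [-0.0005, -0.001, 0.001], "roll": 0.003, "claw": -1}, {"travel": [-0.0005, -0.001, 0.001], "roll": 0.003, "claw": -1}, {"travel": [-0.0005, -0.001, 0.001], "roll": 0.003, "claw": -1}]' --force 35

```text
clock: 3.78
eef_pos: [0.4453, 0.3135, 0.1015]
ee_rot: [179.9, 0.1, 153.5]
force: [0.2, -0.6, -0.2]
finger_gap: 0.043
```

step_arm --plan '[{"travel": [0, 0, 0], "roll": 0, "claw": -1}, {"travel": [0, 0, 0], "roll": 0, "claw": -1}, {"travel": [0, 0, 0], "roll": 0, "claw": -1}, {"travel": [0, 0, 0], "roll": 0, "claw": -1}, {"travel": [0, 0, 0], "roll": 0, "claw": -1}, {"travel": [0, 0, 0], "roll": 0, "claw": -1}]'

```text
clock: 4.28
eef_pos: [0.4452, 0.3135, 0.1014]
ee_rot: [179.9, 0.1, 153.5]
force: [-0.0, 0.1, -1.9]
finger_gap: 0.0159
```

```bash
python3 - <<'E'
from h import *
from rig import manip
o=manip.observe();go(o,[.445,.3135,.266],63.5);go(o,[*stw(.04,.15),.266],92.15)
E
```

```text
travel [-2.000e-04  1.000e-04 -1.646e-01] dist 0.165 tool-y now 63.53 tilt [ 0.0025  0.     -1.    ] roll 0.0005
travel [-0.2049 -0.1253 -0.1643] dist 0.291 tool-y now 63.53 tilt [ 0.0025  0.     -1.    ] roll -0.4996
```

step_arm --plan '[{"travel": [0, 0, -0.015], "roll": 0, "claw": -1}, {"travel": [0, 0, -0.04], "roll": 0, "claw": -1}, {"travel": [0, 0, -0.07], "roll": 0, "claw": -1}, {"travel": [0, 0, -0.1], "roll": 0, "claw": -1}, {"travel": [0, 0, -0.13], "roll": 0, "claw": -1}, {"travel": [0, 0, -0.155], "roll": 0, "claw": -1}, {"travel": [0, 0, -0.165], "roll": 0, "claw": -1}, {"travel": [0, 0, -0.165], "roll": 0, "claw": -1}]'

```text
clock: 4.95
eef_pos: [0.446, 0.3144, 0.2688]
ee_rot: [179.7, 0.3, 153.5]
force: [-0.7, 0.6, -2.5]
finger_gap: 0.0157
```

```bash
python3 - <<'E'
from h import *
from rig import manip
o=manip.observe();print(o["force"]);go(o,[*stw(.04,.15),.266],92.15)
p=manip.camera("side");crop(p,(220,170,340,290),5,"pics/s4.png")
E
```

```text
[-0.7423311   0.64382736 -2.46324977]
travel [-0.2042 -0.1267  0.0031] dist 0.24 tool-y now 63.52 tilt [ 0.0067  0.0026 -1.    ] roll -0.4996
```

View pics/s4.png

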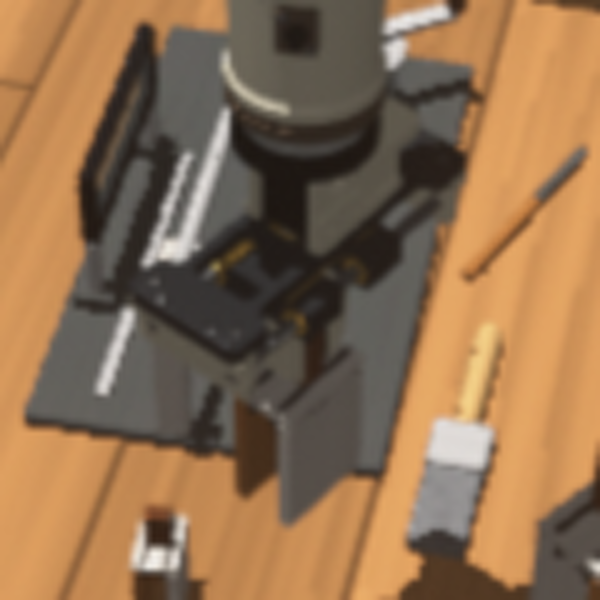

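It's lifted: plain leg on the right, wooden leg at +x on the left, hanging at crop (300,440). Moving over the rail.

step_arm --plan '[{"travel": [-0.02, -0.012, 0.0], "roll": -0.04, "claw": -1}, {"travel": [-0.05, -0.03, 0.0], "roll": -0.12, "claw": -1}, {"travel": [-0.08, -0.05, 0.0], "roll": -0.2, "claw": -1}, {"travel": [-0.11, -0.068, 0.0], "roll": -0.28, "claw": -1}, {"travel": [-0.14, -0.087, 0.0], "roll": -0.36, "claw": -1}, {"travel": [-0.17, -0.105, 0.0], "roll": -0.43, "claw": -1}, {"travel": [-0.195, -0.12, 0.0], "roll": -0.48, "claw": -1}, {"travel": [-0.2042, -0.1267, 0.0], "roll": -0.5, "claw": -1}]'

```text
clock: 5.67
eef_pos: [0.5724, 0.1025, 0.2635]
ee_rot: [-179.8, 0.0, -178.1]
force: [0.3, -0.8, -3.2]
finger_gap: 0.0159
```

step_arm --plan '[{"travel": [0, 0, 0], "roll": 0, "claw": -1}, {"travel": [0, 0, 0], "roll": 0, "claw": -1}, {"travel": [0, 0, 0], "roll": 0, "claw": -1}]'

```text
clock: 5.92
eef_pos: [0.5706, 0.1034, 0.2613]
ee_rot: [-179.8, -0.2, -178.0]
force: [-1.1, 0.5, -2.2]
finger_gap: 0.0163
```

```bash
python3 - <<'E'
from h import *
from rig import manip
o=manip.observe();print(o["force"],wst(o["eef_pos"]));go(o,[*stw(.04,.15),.266],92.15)
p=manip.camera("side");pickle.dump(p,open("side5.pkl","wb"));crop(p,(200,140,320,260),5,"pics/s5.png")
p=manip.camera("top");pickle.dump(p,open("top5.pkl","wb"));crop(p,(190,110,310,230),5,"pics/t5.png")
E
```

```text
[-1.05841938  0.53714371 -2.18926652] [0.03805892 0.14352289]
travel [-0.0019  0.0065 -0.0047] dist 0.008 tool-y now 91.95 tilt [-0.004  -0.0028 -1.    ] roll -0.0034
```

View pics/s5.png

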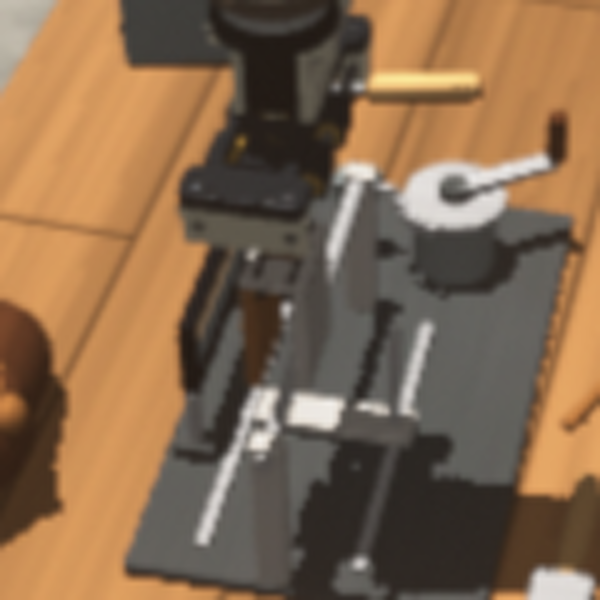

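View pics/t5.png

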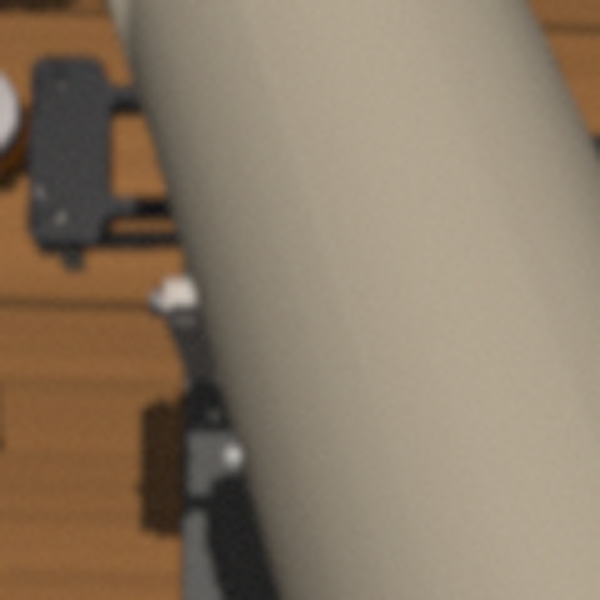

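The wooden leg (260,330) and plain leg (310,320) straddle the rail line in the side crop. Correcting the offset, then lowering.

step_arm --plan '[{"travel": [-0.002, 0.0065, 0], "roll": -0.003, "claw": -1}, {"travel": [-0.002, 0.0065, 0.015], "roll": -0.003, "claw": -1}, {"travel": [-0.002, 0.0065, 0.03], "roll": -0.003, "claw": -1}, {"travel": [-0.002, 0.0065, 0.04], "roll": -0.003, "claw": -1}, {"travel": [-0.002, 0.0065, 0.05], "roll": -0.003, "claw": -1}, {"travel": [-0.002, 0.0065, 0.05], "roll": -0.003, "claw": -1}, {"travel": [-0.002, 0.0065, 0.05], "roll": -0.003, "claw": -1}]'

```text
clock: 6.6
eef_pos: [0.5724, 0.1115, 0.2122]
ee_rot: [-179.9, -0.2, -177.7]
force: [-0.3, 0.6, -1.2]
finger_gap: 0.0156
```

```bash
python3 - <<'E'
from h import *
from rig import manip
o=manip.observe();print(o["force"],o["ft_torque"],wst(o["eef_pos"]));go(o,[*stw(.04,.15),.158],92.15)
p=manip.camera("side");pickle.dump(p,open("side6.pkl","wb"));crop(p,(220,170,300,260),7,"pics/s6.png")
E
```

```text
[-0.31320365  0.60828611 -1.1566092 ] [ 0.10429364 -0.00768981  0.00516471] [0.04013546 0.15152677]
travel [-0.     -0.0014  0.0542] dist 0.054 tool-y now 92.29 tilt [-0.0027 -0.0023 -1.    ] roll 0.0025
```

View pics/s6.png

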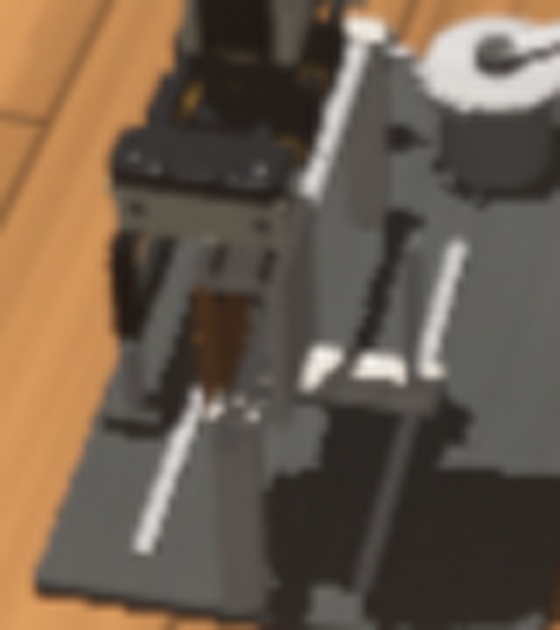

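The legs straddle the rail with no contact force. Lowering further.

step_arm --plan '[{"travel": [0, -0.001, 0.012], "roll": 0.002, "claw": -1}, {"travel": [0, -0.001, 0.025], "roll": 0.002, "claw": -1}, {"travel": [0, -0.001, 0.036], "roll": 0.002, "claw": -1}, {"travel": [0, -0.001, 0.045], "roll": 0.002, "claw": -1}, {"travel": [0, -0.001, 0.05], "roll": 0.002, "claw": -1}, {"travel": [0, -0.001, 0.05], "roll": 0.002, "claw": -1}]'

```text
clock: 7.15
eef_pos: [0.572, 0.1102, 0.1613]
ee_rot: [-179.9, -0.2, -177.8]
force: [0.4, 0.2, -2.4]
finger_gap: 0.0155
```

step_arm --plan '[{"travel": [0, 0, 0.002], "roll": 0, "claw": -1}, {"travel": [0, 0, 0.004], "roll": 0, "claw": -1}, {"travel": [0, 0, 0.004], "roll": 0, "claw": -1}, {"travel": [0, 0, 0.004], "roll": 0, "claw": -1}]'

```text
clock: 7.48
eef_pos: [0.5724, 0.1104, 0.16]
ee_rot: [-179.9, -0.2, -177.8]
force: [-5.8, -1.5, 11.9]
finger_gap: 0.016
```

Seated: 12 N up. The sideways 6 N is within what the pads can take. I'll ease up 1 mm and slide towards the pointer.

step_arm --plan '[{"travel": [0.0005, 0, -0.0005], "roll": 0, "claw": -1}, {"travel": [0.0005, -0.01, -0.0005], "roll": 0, "claw": -1}, {"travel": [0.0005, -0.02, -0.0005], "roll": 0, "claw": -1}, {"travel": [0.0005, -0.03, -0.0005], "roll": 0, "claw": -1}, {"travel": [0.0005, -0.04, -0.0005], "roll": 0, "claw": -1}, {"travel": [0.0005, -0.05, -0.0005], "roll": 0, "claw": -1}, {"travel": [0.0005, -0.058, -0.0005], "roll": 0, "claw": -1}, {"travel": [0.0005, -0.06, -0.0005], "roll": 0, "claw": -1}]'

```text
clock: 8.15
eef_pos: [0.5743, 0.0475, 0.1604]
ee_rot: [-179.8, -0.2, -178.0]
force: [-0.2, -0.2, -1.5]
finger_gap: 0.0156
```

```bash
python3 - <<'E'
from h import *
from rig import manip
o=manip.observe();print(o["force"],o["ft_torque"],wst(o["eef_pos"]));go(o,[*stw(.04,.0568),.16],92.15)
p=manip.camera("side");pickle.dump(p,open("side7.pkl","wb"));crop(p,(220,170,300,260),7,"pics/s7.png")
p=manip.camera("top");pickle.dump(p,open("top7.pkl","wb"));crop(p,(210,130,310,230),6,"pics/t7.png")
E
```

```text
[-0.23636286 -0.1994776  -1.49939174] [8.48548877e-05 1.76922383e-02 1.47847451e-02] [0.03957022 0.08742869]
travel [-0.0005 -0.0306  0.0005] dist 0.031 tool-y now 91.98 tilt [-0.0029 -0.0037 -1.    ] roll -0.0029
```

View pics/s7.png

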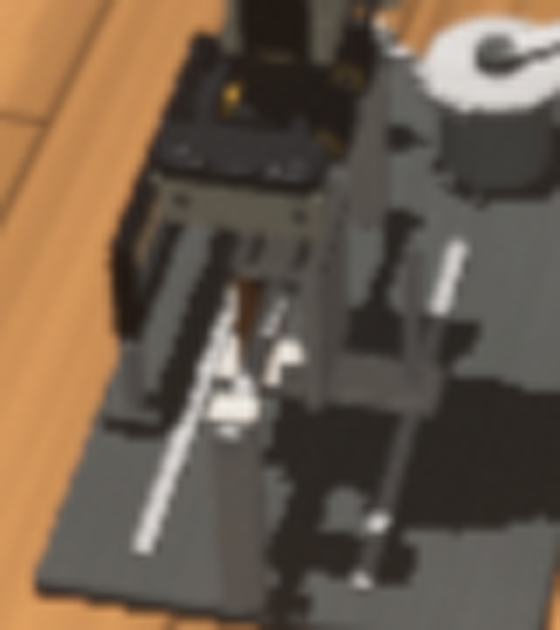

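View pics/t7.png

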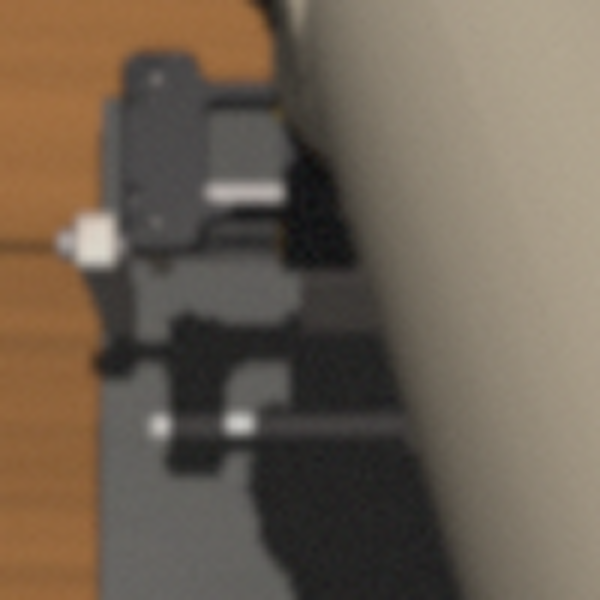

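The carrier rides along the rail, 30 mm from the pointer. Moving the rest of the way.

step_arm --plan '[{"travel": [-0.0005, -0.008, 0.0005], "roll": -0.003, "claw": -1}, {"travel": [-0.0005, -0.016, 0.0005], "roll": -0.003, "claw": -1}, {"travel": [-0.0005, -0.024, 0.0005], "roll": -0.003, "claw": -1}, {"travel": [-0.0005, -0.029, 0.0005], "roll": -0.003, "claw": -1}, {"travel": [-0.0005, -0.0305, 0.0005], "roll": -0.003, "claw": -1}, {"travel": [-0.0005, -0.0305, 0.0005], "roll": -0.003, "claw": -1}, {"travel": [-0.0005, -0.0305, 0.0005], "roll": -0.003, "claw": -1}]'

```text
clock: 8.83
eef_pos: [0.5757, 0.0182, 0.1601]
ee_rot: [-179.8, -0.2, -177.8]
force: [-1.4, -0.7, -1.1]
finger_gap: 0.0155
```

```bash
python3 - <<'E'
from h import *
from rig import manip
o=manip.observe();print(o["force"],o["ft_torque"],wst(o["eef_pos"]));go(o,[*stw(.04,.0568),.16],92.15)
p=manip.camera("side");pickle.dump(p,open("side8.pkl","wb"));crop(p,(230,170,310,250),7,"pics/s8.png")
E
```

```text
[-1.44863415 -0.68849451 -1.09031422] [-0.25478295  0.44564442 -0.03509842] [0.03989304 0.05818171]
travel [-0.0001 -0.0014  0.0001] dist 0.001 tool-y now 92.21 tilt [-0.003  -0.0034 -1.    ] roll 0.0010
```

View pics/s8.png

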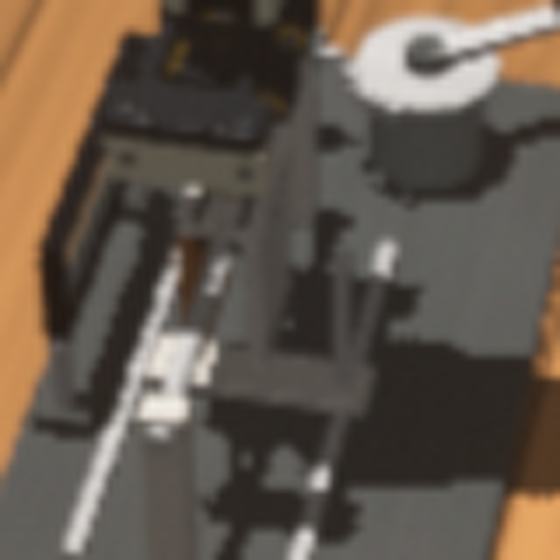

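step_arm --plan '[{"travel": [0, -0.0015, 0.001], "roll": 0.001, "claw": -1}, {"travel": [0, -0.0015, 0.001], "roll": 0.001, "claw": -1}, {"travel": [0, -0.0015, 0.001], "roll": 0.001, "claw": -1}, {"travel": [0, -0.0015, 0.001], "roll": 0.001, "claw": -0.7}, {"travel": [0, -0.0015, 0.001], "roll": 0.001, "claw": -0.4}, {"travel": [0, -0.0015, 0.001], "roll": 0.001, "claw": 0}, {"travel": [0, -0.0015, 0.001], "roll": 0.001, "claw": 0.0}, {"travel": [0, -0.0015, 0.001], "roll": 0.001, "claw": 0}]'

```text
clock: 9.55
eef_pos: [0.5761, 0.0171, 0.1591]
ee_rot: [-179.8, -0.1, -177.8]
force: [-0.7, 0.6, 0.4]
finger_gap: 0.0379
```

```bash
python3 - <<'E'
from h import *
from rig import manip
o=manip.observe();print(o["force"],wst(o["eef_pos"]),o["eef_pos"],o["finger_gap"])
p=manip.camera("side");crop(p,(230,170,310,250),7,"pics/s9.png")
E
```

```text
[-0.74977025  0.61745873  0.44462123] [0.04026384 0.0570645 ] [0.57609467 0.01713486 0.15913509] 0.03789943129424841
```

View pics/s9.png

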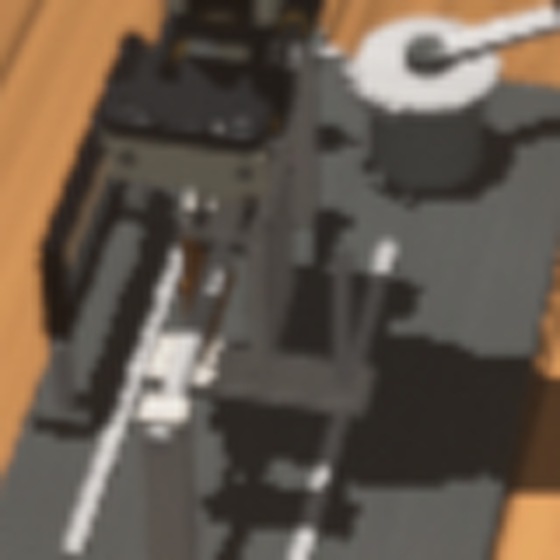

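Released. Retreating straight up, then towards the lever side so the cameras can see.

step_arm --plan '[{"travel": [0, 0, -0.01], "roll": 0, "claw": 0.1}, {"travel": [0, 0, -0.03], "roll": 0, "claw": 0.1}, {"travel": [0, 0, -0.055], "roll": 0, "claw": 0.1}, {"travel": [0, 0, -0.08], "roll": 0, "claw": 0.1}, {"travel": [0, 0, -0.1], "roll": 0, "claw": 0.1}, {"travel": [0.02, -0.03, -0.1], "roll": 0, "claw": 0.1}, {"travel": [0.04, -0.06, -0.1], "roll": 0, "claw": 0.1}, {"travel": [0.055, -0.09, -0.1], "roll": 0, "claw": 0.1}]'

```text
clock: 10.27
eef_pos: [0.524, -0.0751, 0.2608]
ee_rot: [-179.8, -0.1, -177.7]
force: [0.4, -0.4, -0.6]
finger_gap: 0.0506
```

step_arm --plan '[{"travel": [0.015, -0.03, 0], "roll": 0, "claw": 0.1}, {"travel": [0.03, -0.06, 0], "roll": 0, "claw": 0.1}, {"travel": [0.045, -0.09, 0], "roll": 0, "claw": 0.1}, {"travel": [0.055, -0.12, 0], "roll": 0, "claw": 0.1}, {"travel": [0.06, -0.14, 0], "roll": 0, "claw": 0.1}, {"travel": [0.06, -0.14, 0], "roll": 0, "claw": 0.1}]'

```text
clock: 10.77
eef_pos: [0.4677, -0.2234, 0.2623]
ee_rot: [-179.6, -0.1, -178.2]
force: [-1.4, -0.7, -0.0]
finger_gap: 0.0507
```

```bash
python3 - <<'E'
from h import *
from rig import manip
o=manip.observe();print(o["clock"],o["force"],wst(o["eef_pos"]),o["eef_pos"],o["ee_rot"],o["qpos"])
p=manip.camera("side");pickle.dump(p,open("side10.pkl","wb"));crop(p,(220,140,340,260),5,"pics/s10.png")
t=manip.camera("top");pickle.dump(t,open("top10.pkl","wb"));crop(t,(210,120,400,250),4,"pics/t10.png")
w=cloud(t).reshape(-1,3);st=np.array([wst(x) for x in w])
for lo,hi in((.14,.165),(.175,.21)):
    m=(w[:,2]>lo)&(w[:,2]<hi)&(abs(st[:,0]-.04)<.035)&(abs(st[:,1]-.055)<.06)
    q=st[m];print(lo,m.sum(),np.median(w[m,2]) if m.any() else 0,cv2.minAreaRect(q.astype(np.float32)*1000) if m.sum()>3 else "")
E
```

```text
10.7667 [-1.42443657 -0.71141471 -0.03864761] [-0.07712038 -0.17925248] [ 0.46765871 -0.22341952  0.26234671] [-1.79627826e+02 -5.67700953e-02 -1.78178353e+02] [ 27.43972946  11.43088409  -5.86408272 105.92957307   1.71660981
  62.61184571 112.72541259]
0.14 443 0.1505492906295806 ((37.83790969848633, 55.812503814697266), (117.03575134277344, 42.53585433959961), 89.79286193847656)
0.175 79 0.19218497202983287 ((37.82155990600586, 59.91386032104492), (22.790189743041992, 15.922510147094727), 7.6251115798950195)
```

View pics/s10.png

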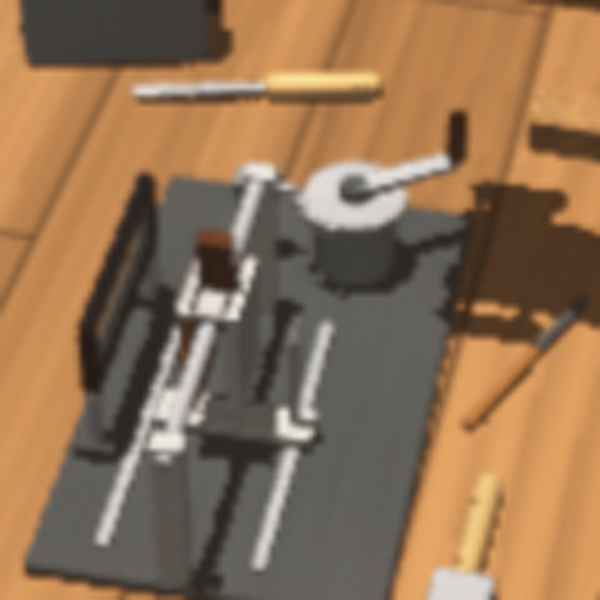

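View pics/t10.png

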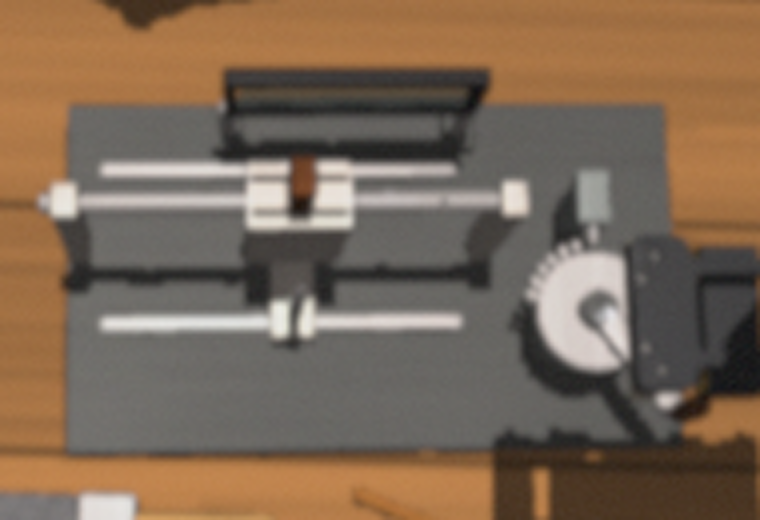

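The carrier hangs on the rail with its bridge top at 0.1505 m. Checking its centring against the pointer more closely.

```bash
python3 - <<'E'
from h import *
t=pickle.load(open("top10.pkl","rb"));s=pickle.load(open("side10.pkl","rb"))
for nm,p in(("top",t),("side",s)):
    w=cloud(p).reshape(-1,3);st=np.array([wst(x) for x in w])
    m=(w[:,2]>.146)&(w[:,2]<.156)&(abs(st[:,1]-.055)<.06)&(abs(st[:,0]-.04)>.008)&(abs(st[:,0]-.04)<.03)
    q=st[m];print(nm,m.sum(),q.min(0),q.max(0),np.percentile(q[:,1],[2,98]).mean(),cv2.minAreaRect(q.astype(np.float32)*1000))
    m=(w[:,2]>.188)&(w[:,2]<.2)&(abs(st[:,1]-.055)<.06)&(abs(st[:,0]-.04)<.03)
    q=st[m];print("tabtop",m.sum(),(q.min(0)+q.max(0))/2)
    m=(w[:,2]>.05)&(w[:,2]<.13)&(abs(st[:,0]+.013)<.012)&(abs(st[:,1]-.055)<.03)
    q=np.c_[st[m],w[m,2]];print("ptr",m.sum(),q[q[:,2]>.1].mean(0),q[(q[:,2]<.1)].mean(0),q[:,2].max())
crop(t,(265,160,305,210),14,"pics/t10p.png");crop(s,(240,175,290,235),10,"pics/s10p.png")
E
```

```text
top 236 [0.01711119 0.02771577] [0.05920962 0.0901263 ] 0.05917202579024529 ((38.062110900878906, 58.91587829589844), (62.27126693725586, 42.109901428222656), 89.79286193847656)
tabtop 63 [0.03793876 0.05900592]
ptr 27 [-0.01649002  0.05755072  0.1141283 ] [-0.01760478  0.05798022  0.07316818] 0.1225248923594785
side 86 [0.01740748 0.02679699] [0.06004071 0.09533568] 0.06146996567838454 ((38.689308166503906, 61.017669677734375), (68.84764862060547, 42.34847640991211), 89.39950561523438)
tabtop 29 [0.03926016 0.05966905]
ptr 43 [-0.01494411  0.05830901  0.1099655 ] [-0.01545668  0.0571991   0.07425607] 0.12314164498826342
```

View pics/t10p.png

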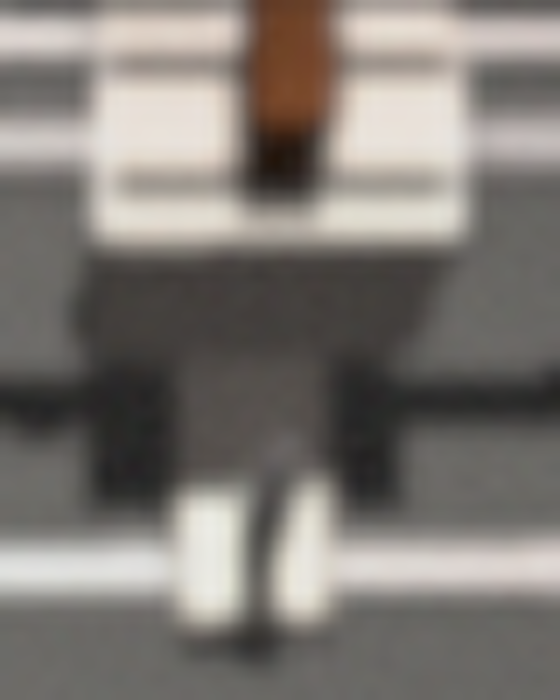

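View pics/s10p.png

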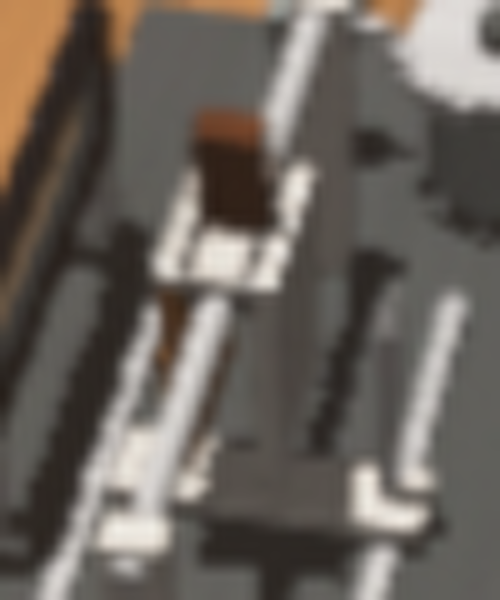

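Carrier y is about 0.059 and pointer about 0.0575, both in the stand frame, so it's centred within about 2 mm. Now the lever: refining the axis, knob and pawl.

```bash
python3 - <<'E'
from h import *
from rig import manip
print("axis",stw(-.02,-.14),"knob pred",stw(-.09,-.189))
t=pickle.load(open("top0.pkl","rb"));s=pickle.load(open("side0.pkl","rb"));s2=pickle.load(open("side10.pkl","rb"))
A=stw(-.02,-.14)
for p,n in((t,"t"),(s2,"s")):
    print(n,"axis86",proj(p,[*A,.086]),"pawl0",proj(p,[*stw(.025,-.14),.076]),"knob128",proj(p,[*stw(-.09,-.189),.128]),"n3",proj(p,[*stw(-.02+.045*np.cos(np.radians(46)),-.14+.045*np.sin(np.radians(46))),.076]))
crop(t,(330,150,400,235),9,"pics/tl.png");crop(s2,(270,150,330,205),12,"pics/sl.png")
o=manip.observe();go(o,[*stw(-.09,-.189),.2],125+2.15)
E
```

```text
axis [ 0.52326629 -0.18205176] knob pred [ 0.45515384 -0.23364337]
t axis86 [359.21599604 196.43816179] pawl0 [357.43012688 180.5338713 ] knob128 [384.40154132 220.82587568] n3 [345.60265626 185.65694341]
s axis86 [290.49210039 177.40219938] pawl0 [278.86833099 177.91718321] knob128 [311.19881969 163.12897988] n3 [280.73988572 183.74281715]
travel [ 0.0149 -0.0147  0.0621] dist 0.066 tool-y now 92.14 tilt [-3.0e-04 -3.6e-03 -1.0e+00] roll -0.6110
```

View pics/tl.png

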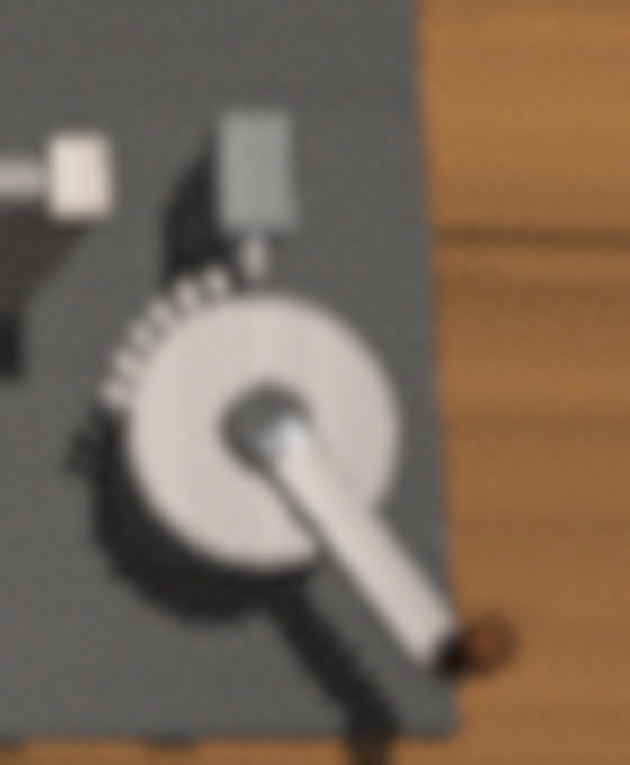

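View pics/sl.png

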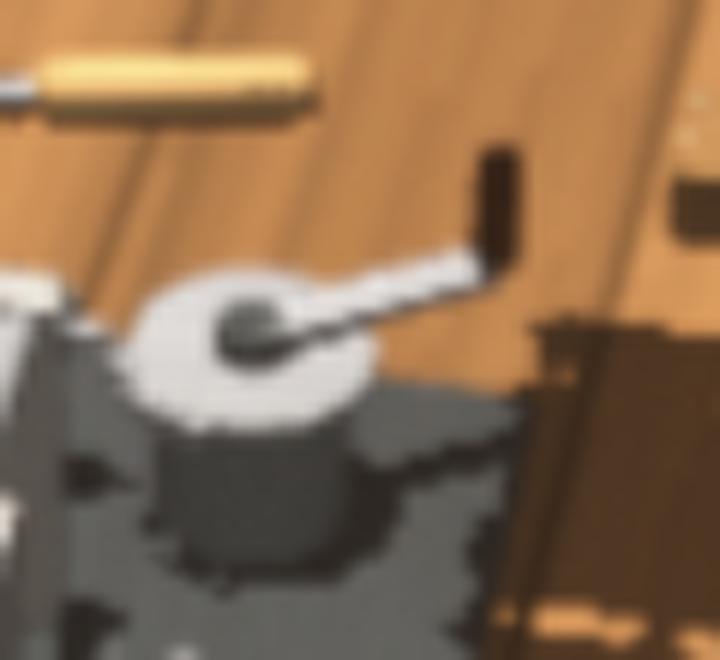

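The knob top in the top view, (384.4,220.9), matches the predicted (384.4,220.8). The pawl, at (358.5,180), looks a few degrees right of nominal, so seating should come at about 48-50°. Testing the wrist turn direction.

step_arm --plan '[{"travel": [0.007, -0.007, 0.02], "roll": -0.1, "claw": 0.3}, {"travel": [0.015, -0.015, 0.04], "roll": -0.2, "claw": 0.3}]'

```text
clock: 11.03
eef_pos: [0.4575, -0.2323, 0.2234]
ee_rot: [-179.7, 0.2, -165.9]
force: [0.3, -0.2, -0.4]
finger_gap: 0.0578
```

```bash
python3 - <<'E'
from h import *
from rig import manip
o=manip.observe();print(o["qpos"]);go(o,[*stw(-.09,-.189),.2],125+2.15)
E
```

```text
[ 29.81609882  13.1072428   -6.89671664 109.30819764   2.01341238
  57.37938707 126.10691117]
travel [ 0.0027 -0.0007  0.0234] dist 0.024 tool-y now 104.09 tilt [ 0.0041 -0.0043 -1.    ] roll -0.4025
```

j7 would hit its range at 127°, so I'll grip with the jaws at 112°. That's 15° off the tangent, which a round knob allows.

step_arm --plan '[{"travel": [0.0027, -0.0007, 0.005], "roll": -0.07, "claw": 0.3}, {"travel": [0.0027, -0.0007, 0.0234], "roll": -0.138, "claw": 0.3}, {"travel": [0.0027, -0.0007, 0.0234], "roll": -0.138, "claw": 0.3}, {"travel": [0.0027, -0.0007, 0.0234], "roll": -0.138, "claw": 0.3}]'

```text
clock: 11.37
eef_pos: [0.4551, -0.232, 0.1997]
ee_rot: [-179.8, 0.1, -158.0]
force: [-0.5, -0.2, 0.4]
finger_gap: 0.0599
```

```bash
python3 - <<'E'
from h import *
from rig import manip
o=manip.observe();print(o["qpos"][-1],o["force"],o["finger_gap"]);go(o,[*stw(-.09,-.189),.0985],112)
p=manip.camera("side");crop(p,(260,120,350,210),7,"pics/s11.png")
p=manip.camera("top");crop(p,(320,150,440,270),5,"pics/t11.png")
E
```

```text
133.623051921282 [-0.53065615 -0.1774729   0.42520983] 0.059885813655282165
travel [ 0.0008 -0.0012  0.1012] dist 0.101 tool-y now 112.0 tilt [ 0.0026 -0.0028 -1.    ] roll 0.0000
```

View pics/s11.png

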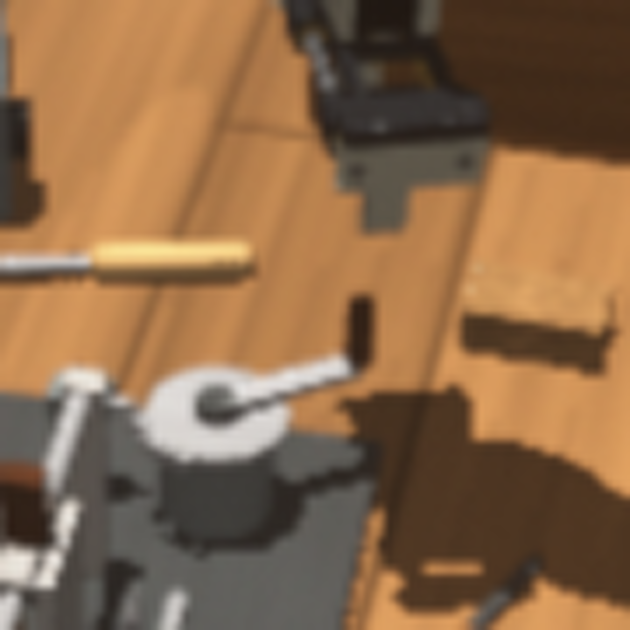

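View pics/t11.png

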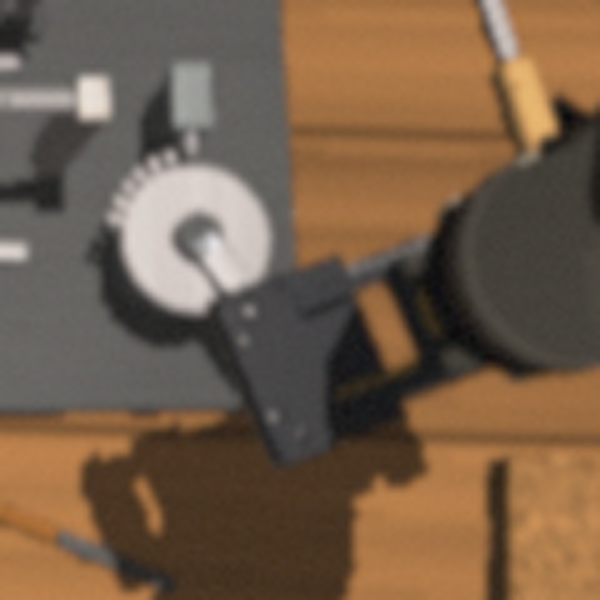

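The gripper hangs right over the knob (side crop (360,330)). Descending.

step_arm --plan '[{"travel": [0.001, -0.001, 0.02], "roll": 0, "claw": 0.3}, {"travel": [0.001, -0.001, 0.045], "roll": 0, "claw": 0.3}, {"travel": [0.001, -0.001, 0.07], "roll": 0, "claw": 0.3}, {"travel": [0.001, -0.001, 0.09], "roll": 0, "claw": 0.3}, {"travel": [0.001, -0.001, 0.1], "roll": 0, "claw": 0.3}, {"travel": [0.001, -0.001, 0.101], "roll": 0, "claw": 0.3}, {"travel": [0.001, -0.001, 0.101], "roll": 0, "claw": 0.3}, {"travel": [0.001, -0.001, 0.101], "roll": 0, "claw": 0.3}]'

```text
clock: 12.13
eef_pos: [0.4573, -0.2351, 0.1013]
ee_rot: [-179.6, 0.3, -158.0]
force: [-0.1, -0.5, -0.4]
finger_gap: 0.0597
```

```bash
python3 - <<'E'
from h import *
from rig import manip
o=manip.observe();print(o["qpos"][-1],o["force"],o["finger_gap"]);go(o,[*stw(-.09,-.189),.0985],112)
p=manip.camera("side");crop(p,(260,120,350,210),7,"pics/s12.png")
E
```

```text
132.26050323994204 [-0.08436697 -0.51040161 -0.35845245] 0.05968910930753541
travel [0.0015 0.0021 0.0028] dist 0.004 tool-y now 111.97 tilt [ 0.0072 -0.0054 -1.    ] roll -0.0005
```

View pics/s12.png

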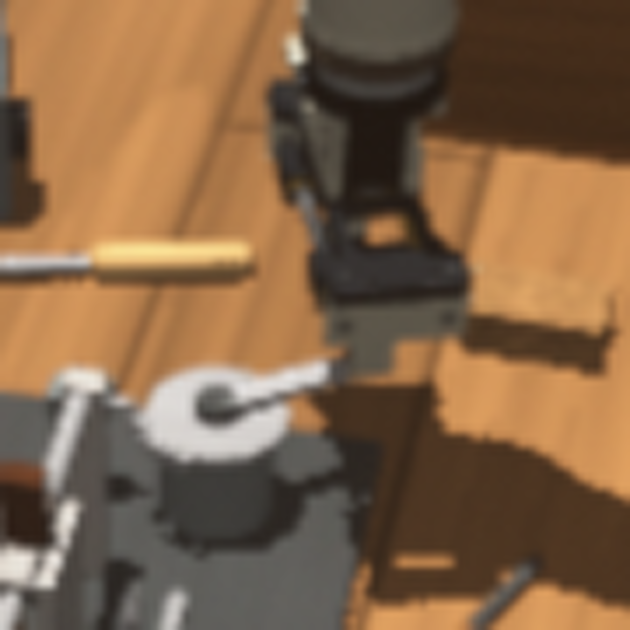

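The fingers straddle the knob. Closing.

step_arm --plan '[{"travel": [0.0015, 0.002, 0.0025], "roll": 0, "claw": 0.3}, {"travel": [0.0015, 0.002, 0.0025], "roll": 0, "claw": -0.3}, {"travel": [0.0015, 0.002, 0.0025], "roll": 0, "claw": -1}, {"travel": [0.0015, 0.002, 0.0025], "roll": 0, "claw": -1}, {"travel": [0.0015, 0.002, 0.0025], "roll": 0, "claw": -1}, {"travel": [0.0015, 0.002, 0.0025], "roll": 0, "claw": -1}, {"travel": [0.0015, 0.002, 0.0025], "roll": 0, "claw": -1}, {"travel": [0.0015, 0.002, 0.0025], "roll": 0, "claw": -1}]' --force 25

```text
clock: 12.85
eef_pos: [0.4552, -0.2339, 0.0989]
ee_rot: [-179.5, 0.3, -158.0]
force: [0.0, -0.4, -0.3]
finger_gap: 0.0176
```

step_arm --plan '[{"travel": [0, 0, 0], "roll": 0, "claw": -1}, {"travel": [0, 0, 0], "roll": 0, "claw": -1}, {"travel": [0, 0, 0], "roll": 0, "claw": -1}, {"travel": [0, 0, 0], "roll": 0, "claw": -1}, {"travel": [0, 0, 0], "roll": 0, "claw": -1}]'

```text
clock: 13.27
eef_pos: [0.4554, -0.2344, 0.0989]
ee_rot: [-179.5, 0.3, -158.1]
force: [1.8, -4.0, -1.9]
finger_gap: 0.0152
```

```bash
cat >> h.py <<'E'
AX=stw(-.02,-.14)
def lev(o):
    d=o["eef_pos"][:2]-AX; ph=np.degrees(np.arctan2(d[1],d[0]))%360; r=np.hypot(*d); th=215+2.15-ph
    u=d/r; tg=np.array([u[1],-u[0]]) # clockwise tangent
    f=o["force"]; print("clock %.2f theta %.2f r %.4f z %.4f  F_resist %.2f F_rad %.2f Fz %.2f gap %.4f"%(o["clock"],th,r,o["eef_pos"][2],-f[:2]@tg,f[:2]@u,f[2],o["finger_gap"])); return th
def nxt(o,th,yoff=-15,z=.0985,R=.0855):
    a=np.radians(215+2.15-th); X=[*(AX+R*np.array([np.cos(a),np.sin(a)])),z]
    print("theta->",th,end=" "); go(o,X,127.15-th+yoff)
E
python3 - <<'E'
from h import *
from rig import manip
import time
o=manip.observe();lev(o);print(o["qpos"][-1],o["eef_pos"])
for k in(2,4,6,8): nxt(o,k)
E
```

```text
clock 13.27 theta -0.51 r 0.0857 z 0.0989  F_resist 4.25 F_rad 0.98 Fz -1.92 gap 0.0152
132.18681780997966 [ 0.45542874 -0.23441009  0.09893802]
theta-> 2 travel [0.0008 0.0037 0.0004] dist 0.004 tool-y now 111.95 tilt [ 0.0081 -0.0061 -0.9999] roll 0.0313
theta-> 4 travel [0.0014 0.0066 0.0004] dist 0.007 tool-y now 111.95 tilt [ 0.0081 -0.0061 -0.9999] roll 0.0662
theta-> 6 travel [0.0019 0.0095 0.0003] dist 0.01 tool-y now 111.95 tilt [ 0.0081 -0.0061 -0.9999] roll 0.1012
theta-> 8 travel [0.0023 0.0125 0.0003] dist 0.013 tool-y now 111.95 tilt [ 0.0081 -0.0061 -0.9999] roll 0.1361
```

Gripped at a 15.2 mm gap, with the lever at about 0°. Turning in small steps and reading the resistance.

step_arm --plan '[{"travel": [0.0008, 0.0037, 0], "roll": 0.031, "claw": -1}, {"travel": [0.0014, 0.0066, 0], "roll": 0.066, "claw": -1}, {"travel": [0.0014, 0.0066, 0], "roll": 0.066, "claw": -1}]'

```text
clock: 13.52
eef_pos: [0.4518, -0.2292, 0.099]
ee_rot: [-179.5, 0.4, -161.9]
force: [1.4, -4.5, -3.7]
finger_gap: 0.0154
```

```bash
cat > q.py <<'E'
from h import *
from rig import manip
o=manip.observe();th=lev(o)
for k in(2,3,4,5): nxt(o,round(th,1)+k)
E
python3 q.py
```

```text
clock 13.52 theta 3.73 r 0.0856 z 0.0990  F_resist 4.57 F_rad 1.30 Fz -3.70 gap 0.0154
theta-> 5.7 travel [0.0007 0.0029 0.0005] dist 0.003 tool-y now 108.08 tilt [ 0.0088 -0.0069 -0.9999] roll 0.0284
theta-> 6.7 travel [0.001  0.0043 0.0004] dist 0.004 tool-y now 108.08 tilt [ 0.0088 -0.0069 -0.9999] roll 0.0459
theta-> 7.7 travel [0.0013 0.0058 0.0004] dist 0.006 tool-y now 108.08 tilt [ 0.0088 -0.0069 -0.9999] roll 0.0633
theta-> 8.7 travel [0.0016 0.0073 0.0004] dist 0.007 tool-y now 108.08 tilt [ 0.0088 -0.0069 -0.9999] roll 0.0808
```

step_arm --plan '[{"travel": [0.0007, 0.0029, 0], "roll": 0.03, "claw": -1}, {"travel": [0.0007, 0.0029, 0], "roll": 0.03, "claw": -1}]'

```text
clock: 13.68
eef_pos: [0.4504, -0.2269, 0.099]
ee_rot: [-179.4, 0.4, -163.7]
force: [2.1, -3.9, -3.2]
finger_gap: 0.0158
```

step_arm --plan '[{"travel": [0.0007, 0.003, 0], "roll": 0.035, "claw": -1}, {"travel": [0.0007, 0.003, 0], "roll": 0.035, "claw": -1}]'

```text
clock: 13.85
eef_pos: [0.449, -0.2244, 0.099]
ee_rot: [-179.4, 0.4, -165.6]
force: [2.8, -4.4, -4.4]
finger_gap: 0.0157
```

step_arm --plan '[{"travel": [0.0007, 0.003, 0], "roll": 0.035, "claw": -1}, {"travel": [0.0007, 0.003, 0], "roll": 0.035, "claw": -1}]'

```text
clock: 14.02
eef_pos: [0.4476, -0.2218, 0.099]
ee_rot: [-179.4, 0.4, -167.6]
force: [1.3, -4.1, -3.9]
finger_gap: 0.0154
```

step_arm --plan '[{"travel": [0.0007, 0.003, 0], "roll": 0.035, "claw": -1}, {"travel": [0.0007, 0.003, 0], "roll": 0.035, "claw": -1}]'

```text
clock: 14.18
eef_pos: [0.4467, -0.2199, 0.099]
ee_rot: [-179.4, 0.5, -169.6]
force: [3.5, -6.9, -6.8]
finger_gap: 0.0153
```

```bash
python3 q.py
```

```text
clock 14.18 theta 10.86 r 0.0854 z 0.0990  F_resist 7.72 F_rad -0.12 Fz -6.79 gap 0.0153
theta-> 12.9 travel [0.0008 0.0029 0.0005] dist 0.003 tool-y now 100.41 tilt [ 0.0106 -0.0091 -0.9999] roll 0.0203
theta-> 13.9 travel [0.0012 0.0044 0.0004] dist 0.005 tool-y now 100.41 tilt [ 0.0106 -0.0091 -0.9999] roll 0.0377
theta-> 14.9 travel [0.0015 0.0058 0.0004] dist 0.006 tool-y now 100.41 tilt [ 0.0106 -0.0091 -0.9999] roll 0.0552
theta-> 15.9 travel [0.0018 0.0073 0.0004] dist 0.008 tool-y now 100.41 tilt [ 0.0106 -0.0091 -0.9999] roll 0.0727
```

The first jump came at about 10.3° (4.3 → 7.7 N), so the first tooth top should be at about 16.3° and the seat after three clicks at about 46.3°. Continuing.

step_arm --plan '[{"travel": [0.0008, 0.003, 0.0005], "roll": 0.03, "claw": -1}, {"travel": [0.0008, 0.003, 0.0005], "roll": 0.03, "claw": -1}]'

```text
clock: 14.35
eef_pos: [0.4461, -0.2188, 0.099]
ee_rot: [-179.2, 0.6, -171.3]
force: [1.7, -7.8, -3.0]
finger_gap: 0.0156
```

step_arm --plan '[{"travel": [0.0008, 0.003, 0.0005], "roll": 0.03, "claw": -1}, {"travel": [0.0008, 0.003, 0.0005], "roll": 0.03, "claw": -1}]'

```text
clock: 14.52
eef_pos: [0.4451, -0.2166, 0.0989]
ee_rot: [-179.2, 0.6, -172.9]
force: [0.2, -3.8, 2.2]
finger_gap: 0.0157
```

step_arm --plan '[{"travel": [0.0008, 0.003, 0.0005], "roll": 0.03, "claw": -1}, {"travel": [0.0008, 0.003, 0.0005], "roll": 0.03, "claw": -1}]'

```text
clock: 14.68
eef_pos: [0.444, -0.2138, 0.0988]
ee_rot: [-179.2, 0.7, -174.5]
force: [-1.2, -3.7, 4.2]
finger_gap: 0.0154
```

step_arm --plan '[{"travel": [0.0008, 0.003, 0], "roll": 0.03, "claw": -1}, {"travel": [0.0008, 0.003, 0], "roll": 0.03, "claw": -1}]'

```text
clock: 14.85
eef_pos: [0.4427, -0.2105, 0.0988]
ee_rot: [-179.3, 0.7, -176.2]
force: [0.4, -2.4, 1.6]
finger_gap: 0.0157
```

```bash
python3 q.py; cat > e.py <<'E'
from h import *
import sys
def e(x,y,fx,fy,fz=0):lev(dict(eef_pos=np.array([x,y,.099]),force=np.array([fx,fy,fz]),clock=0,finger_gap=0))
E
python3 -c "
from e import *
e(.4518,-.2292,1.4,-4.5);e(.4504,-.2269,2.1,-3.9);e(.449,-.2244,2.8,-4.4);e(.4476,-.2218,1.3,-4.1);e(.4467,-.2199,3.5,-6.9)"
```

```text
clock 14.85 theta 17.72 r 0.0854 z 0.0988  F_resist 2.38 F_rad 0.40 Fz 1.59 gap 0.0157
theta-> 19.7 travel [0.0008 0.0028 0.0003] dist 0.003 tool-y now 93.8 tilt [ 0.0123 -0.0119 -0.9999] roll 0.0236
theta-> 20.7 travel [0.0012 0.0043 0.0003] dist 0.004 tool-y now 93.8 tilt [ 0.0123 -0.0119 -0.9999] roll 0.0410
theta-> 21.7 travel [0.0015 0.0058 0.0002] dist 0.006 tool-y now 93.8 tilt [ 0.0123 -0.0119 -0.9999] roll 0.0585
theta-> 22.7 travel [0.0018 0.0072 0.0002] dist 0.007 tool-y now 93.8 tilt [ 0.0123 -0.0119 -0.9999] roll 0.0759
clock 0.00 theta 3.74 r 0.0856 z 0.0990  F_resist 4.53 F_rad 1.31 Fz 0.00 gap 0.0000
clock 0.00 theta 5.54 r 0.0856 z 0.0990  F_resist 4.42 F_rad 0.26 Fz 0.00 gap 0.0000
clock 0.00 theta 7.46 r 0.0855 z 0.0990  F_resist 5.21 F_rad -0.25 Fz 0.00 gap 0.0000
clock 0.00 theta 9.44 r 0.0855 z 0.0990  F_resist 4.23 F_rad 0.76 Fz 0.00 gap 0.0000
clock 0.00 theta 10.85 r 0.0854 z 0.0990  F_resist 7.74 F_rad -0.08 Fz 0.00 gap 0.0000
```

Resistance dropped after about 12.5°. I'll sample the second tooth more finely, letting the arm settle at each step.

step_arm --plan '[{"travel": [0.0006, 0.0022, 0], "roll": 0.02, "claw": -1}, {"travel": [0.0006, 0.0022, 0], "roll": 0.02, "claw": -1}, {"travel": [0.0006, 0.0022, 0], "roll": 0.02, "claw": -1}]'

```text
clock: 15.1
eef_pos: [0.442, -0.2082, 0.0989]
ee_rot: [-179.3, 0.7, -177.3]
force: [-0.4, -3.3, 0.6]
finger_gap: 0.0153
```

step_arm --plan '[{"travel": [0.0004, 0.0016, 0], "roll": 0.018, "claw": -1}, {"travel": [0.0004, 0.0016, 0], "roll": 0.018, "claw": -1}, {"travel": [0.0004, 0.0016, 0], "roll": 0.018, "claw": -1}]'

```text
clock: 15.35
eef_pos: [0.4416, -0.2067, 0.0989]
ee_rot: [-179.3, 0.7, -178.3]
force: [1.0, -3.6, 0.4]
finger_gap: 0.0154
```

step_arm --plan '[{"travel": [0.0004, 0.0016, 0], "roll": 0.018, "claw": -1}, {"travel": [0.0004, 0.0016, 0], "roll": 0.018, "claw": -1}, {"travel": [0.0004, 0.0016, 0], "roll": 0.018, "claw": -1}]'

```text
clock: 15.6
eef_pos: [0.4412, -0.2053, 0.0989]
ee_rot: [-179.3, 0.7, -179.4]
force: [1.3, -5.3, 0.5]
finger_gap: 0.0156
```

step_arm --plan '[{"travel": [0.0004, 0.0016, 0], "roll": 0.018, "claw": -1}, {"travel": [0.0004, 0.0016, 0], "roll": 0.018, "claw": -1}, {"travel": [0.0004, 0.0016, 0], "roll": 0.018, "claw": -1}]'

```text
clock: 15.85
eef_pos: [0.441, -0.2042, 0.0989]
ee_rot: [-179.3, 0.8, 179.6]
force: [1.6, -4.8, -1.1]
finger_gap: 0.0155
```

step_arm --plan '[{"travel": [0.0004, 0.0016, 0], "roll": 0.018, "claw": -1}, {"travel": [0.0004, 0.0016, 0], "roll": 0.018, "claw": -1}, {"travel": [0.0004, 0.0016, 0], "roll": 0.018, "claw": -1}]'

```text
clock: 16.1
eef_pos: [0.4408, -0.2035, 0.0989]
ee_rot: [-179.2, 0.8, 178.5]
force: [1.6, -6.5, -2.0]
finger_gap: 0.0151
```

step_arm --plan '[{"travel": [0.0004, 0.0016, 0], "roll": 0.018, "claw": -1}, {"travel": [0.0004, 0.0016, 0], "roll": 0.018, "claw": -1}, {"travel": [0.0004, 0.0016, 0], "roll": 0.018, "claw": -1}]'

```text
clock: 16.35
eef_pos: [0.4406, -0.2027, 0.0989]
ee_rot: [-179.2, 0.9, 177.5]
force: [2.2, -6.9, -1.2]
finger_gap: 0.0156
```

```bash
python3 q.py
```

```text
clock 16.35 theta 23.13 r 0.0852 z 0.0989  F_resist 7.26 F_rad -0.43 Fz -1.23 gap 0.0156
theta-> 25.1 travel [0.0011 0.0028 0.0004] dist 0.003 tool-y now 87.46 tilt [ 0.0143 -0.0152 -0.9998] roll 0.0072
theta-> 26.1 travel [0.0014 0.0042 0.0003] dist 0.004 tool-y now 87.46 tilt [ 0.0143 -0.0152 -0.9998] roll 0.0246
theta-> 27.1 travel [0.0018 0.0057 0.0003] dist 0.006 tool-y now 87.46 tilt [ 0.0143 -0.0152 -0.9998] roll 0.0421
theta-> 28.1 travel [0.0021 0.0071 0.0003] dist 0.007 tool-y now 87.46 tilt [ 0.0143 -0.0152 -0.9998] roll 0.0595
```

step_arm --plan '[{"travel": [0.0006, 0.0018, 0], "roll": 0.005, "claw": -1}, {"travel": [0.0006, 0.0018, 0], "roll": 0.005, "claw": -1}, {"travel": [0.0006, 0.0018, 0], "roll": 0.005, "claw": -1}]'

```text
clock: 16.6
eef_pos: [0.4405, -0.2021, 0.0989]
ee_rot: [-179.1, 0.9, 177.2]
force: [2.0, -8.3, -3.7]
finger_gap: 0.0156
```

step_arm --plan '[{"travel": [0.0006, 0.0018, 0], "roll": 0.012, "claw": -1}, {"travel": [0.0006, 0.0018, 0], "roll": 0.012, "claw": -1}, {"travel": [0.0006, 0.0018, 0], "roll": 0.012, "claw": -1}]'

```text
clock: 16.85
eef_pos: [0.4402, -0.2009, 0.0989]
ee_rot: [-179.0, 1.0, 176.5]
force: [2.5, -4.4, -1.1]
finger_gap: 0.0154
```

step_arm --plan '[{"travel": [0.0006, 0.0018, 0], "roll": 0.012, "claw": -1}, {"travel": [0.0006, 0.0018, 0], "roll": 0.012, "claw": -1}, {"travel": [0.0006, 0.0018, 0], "roll": 0.012, "claw": -1}]'

```text
clock: 17.1
eef_pos: [0.4398, -0.1991, 0.0989]
ee_rot: [-179.0, 1.0, 175.8]
force: [1.7, -4.4, -0.9]
finger_gap: 0.0157
```

step_arm --plan '[{"travel": [0.0006, 0.0018, 0], "roll": 0.012, "claw": -1}, {"travel": [0.0006, 0.0018, 0], "roll": 0.012, "claw": -1}, {"travel": [0.0006, 0.0018, 0], "roll": 0.012, "claw": -1}]'

```text
clock: 17.35
eef_pos: [0.4395, -0.1975, 0.0989]
ee_rot: [-179.0, 1.0, 175.1]
force: [1.2, -5.0, 0.0]
finger_gap: 0.0154
```

step_arm --plan '[{"travel": [0.0006, 0.0018, 0], "roll": 0.018, "claw": -1}, {"travel": [0.0006, 0.0018, 0], "roll": 0.018, "claw": -1}, {"travel": [0.0006, 0.0018, 0], "roll": 0.018, "claw": -1}]'

```text
clock: 17.6
eef_pos: [0.4392, -0.1957, 0.0988]
ee_rot: [-179.0, 1.1, 174.0]
force: [2.0, -4.6, -0.2]
finger_gap: 0.0153
```

step_arm --plan '[{"travel": [0.0006, 0.0018, 0], "roll": 0.018, "claw": -1}, {"travel": [0.0006, 0.0018, 0], "roll": 0.018, "claw": -1}, {"travel": [0.0006, 0.0018, 0], "roll": 0.018, "claw": -1}]'

```text
clock: 17.85
eef_pos: [0.4389, -0.1938, 0.0988]
ee_rot: [-179.1, 1.1, 172.9]
force: [1.3, -4.2, -0.5]
finger_gap: 0.0153
```

```bash
python3 q.py
```

```text
clock 17.85 theta 29.20 r 0.0852 z 0.0988  F_resist 4.34 F_rad -0.66 Fz -0.53 gap 0.0153
theta-> 31.2 travel [0.0011 0.0028 0.0003] dist 0.003 tool-y now 82.93 tilt [ 0.0171 -0.0186 -0.9997] roll 0.0346
theta-> 32.2 travel [0.0014 0.0043 0.0002] dist 0.004 tool-y now 82.93 tilt [ 0.0171 -0.0186 -0.9997] roll 0.0520
theta-> 33.2 travel [0.0017 0.0057 0.0002] dist 0.006 tool-y now 82.93 tilt [ 0.0171 -0.0186 -0.9997] roll 0.0695
theta-> 34.2 travel [0.0019 0.0072 0.0002] dist 0.007 tool-y now 82.93 tilt [ 0.0171 -0.0186 -0.9997] roll 0.0869
```

Peak at about 23.7°, 12° after the first (about 11.7°), so that's the second tooth. I'll check by eye where the pawl sits relative to the teeth.

```bash
python3 - <<'E'
from h import *
from rig import manip
t=manip.camera("top");pickle.dump(t,open("top13.pkl","wb"));s=manip.camera("side");pickle.dump(s,open("side13.pkl","wb"))
crop(t,(330,155,385,220),11,"pics/t13.png");crop(s,(265,155,315,205),12,"pics/s13.png")
o=manip.observe();th=lev(o)
for nm,p in(("t",t),):
  for th_ in (16,28,40,52,64,76):
    a=np.radians(th_-29.2);q=proj(p,[*stw(-.02+.045*np.cos(a),-.14+.045*np.sin(a)),.08]);print(th_,(q-[330,155])*11)
  for d in(-6,-3,0,3,6):
    a=np.radians(d);q=proj(p,[*stw(-.02+.048*np.cos(a),-.14+.048*np.sin(a)),.076]);print("pawl",d,(q-[330,155])*11)
for n in("pawl_tip","notch3","lever"):
    print(n,manip.tip_of(t,n)[:2],manip.tip_of(s,n)[:2])
E
```

```text
clock 17.95 theta 29.21 r 0.0852 z 0.0988  F_resist 4.57 F_rad -0.83 Fz -0.81 gap 0.0152
16 [348.2890106  281.68715656]
28 [309.72626144 277.14712771]
40 [271.37010146 280.56236752]
52 [234.86431183 291.79744933]
64 [201.78075848 310.38732308]
76 [173.55475594 335.55325093]
pawl -6 [321.69599197 269.72611224]
pawl -3 [311.41365351 268.99271149]
pawl 0 [301.12832862 268.78835641]
pawl 3 [290.86757506 269.11372215]
pawl 6 [280.65890136 269.96809703]
pawl_tip [{'location': [359.2, 184.7], 'conf': 0.72}] [{'location': [281.0, 180.8], 'conf': 0.4}]
notch3 [{'location': [349.6, 181.6], 'conf': 0.89}, {'location': [286.3, 166.6], 'conf': 0.48}] [{'location': [278.8, 182.4], 'conf': 0.56}, {'location': [276.4, 201.9], 'conf': 0.25}]
lever [{'location': [355.0, 200.1], 'conf': 0.74}, {'location': [361.3, 183.9], 'conf': 0.51}] [{'location': [289.1, 191.9], 'conf': 0.55}]
```

View pics/t13.png

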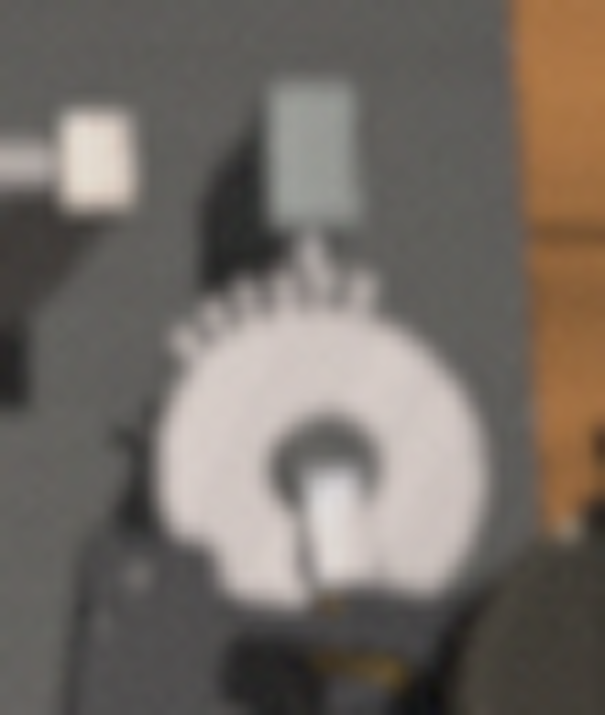

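View pics/s13.png

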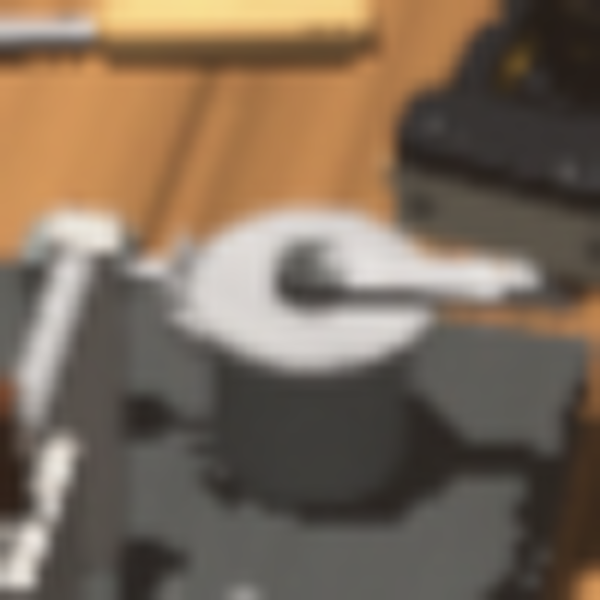

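Teeth 1, 3 and 4 show at crop x of about 368, 285 and 250. Tooth 2 (about 325) has merged with the pawl tip (about 318), so the second tooth's top is near 28°. That agrees with a meeting at about 22° and puts the third-click seat at about 46°. I'll carry on to about 45.5°, feeling the third tooth on the way.

step_arm --plan '[{"travel": [0.0006, 0.0018, 0], "roll": 0.018, "claw": -1}, {"travel": [0.0013, 0.0042, 0], "roll": 0.05, "claw": -1}, {"travel": [0.0013, 0.0042, 0], "roll": 0.05, "claw": -1}, {"travel": [0.0013, 0.0042, 0], "roll": 0.05, "claw": -1}]'

```text
clock: 18.58
eef_pos: [0.4385, -0.1892, 0.0988]
ee_rot: [-179.1, 1.2, 170.2]
force: [2.6, -3.2, -1.0]
finger_gap: 0.0154
```

step_arm --plan '[{"travel": [0.0006, 0.0017, 0], "roll": 0.018, "claw": -1}, {"travel": [0.0006, 0.0017, 0], "roll": 0.018, "claw": -1}, {"travel": [0.0006, 0.0017, 0], "roll": 0.018, "claw": -1}]'

```text
clock: 18.83
eef_pos: [0.4384, -0.1878, 0.0988]
ee_rot: [-179.1, 1.2, 169.1]
force: [3.0, -4.6, -0.7]
finger_gap: 0.0152
```

step_arm --plan '[{"travel": [0.0006, 0.0017, 0], "roll": 0.018, "claw": -1}, {"travel": [0.0006, 0.0017, 0], "roll": 0.018, "claw": -1}, {"travel": [0.0006, 0.0017, 0], "roll": 0.018, "claw": -1}]'

```text
clock: 19.08
eef_pos: [0.4384, -0.1867, 0.0988]
ee_rot: [-179.1, 1.3, 168.1]
force: [2.6, -5.9, -2.0]
finger_gap: 0.0154
```

step_arm --plan '[{"travel": [0.0006, 0.0017, 0], "roll": 0.015, "claw": -1}, {"travel": [0.0006, 0.0017, 0], "roll": 0.015, "claw": -1}, {"travel": [0.0006, 0.0017, 0], "roll": 0.015, "claw": -1}]'

```text
clock: 19.33
eef_pos: [0.4383, -0.186, 0.0988]
ee_rot: [-179.1, 1.4, 167.2]
force: [4.0, -7.0, -2.6]
finger_gap: 0.0155
```

step_arm --plan '[{"travel": [0.0006, 0.0017, 0], "roll": 0.01, "claw": -1}, {"travel": [0.0006, 0.0017, 0], "roll": 0.01, "claw": -1}, {"travel": [0.0006, 0.0017, 0], "roll": 0.01, "claw": -1}]'

```text
clock: 19.58
eef_pos: [0.4383, -0.1854, 0.0989]
ee_rot: [-179.0, 1.4, 166.6]
force: [3.1, -7.2, -3.1]
finger_gap: 0.0154
```

```bash
python3 q.py
```

```text
clock 19.58 theta 34.88 r 0.0850 z 0.0989  F_resist 7.28 F_rad -2.83 Fz -3.14 gap 0.0154
theta-> 36.9 travel [0.0013 0.0028 0.0003] dist 0.003 tool-y now 76.6 tilt [ 0.0201 -0.0226 -0.9995] roll 0.0236
theta-> 37.9 travel [0.0016 0.0042 0.0002] dist 0.005 tool-y now 76.6 tilt [ 0.0201 -0.0226 -0.9995] roll 0.0411
theta-> 38.9 travel [0.0019 0.0057 0.0002] dist 0.006 tool-y now 76.6 tilt [ 0.0201 -0.0226 -0.9995] roll 0.0585
theta-> 39.9 travel [0.0022 0.0072 0.0002] dist 0.007 tool-y now 76.6 tilt [ 0.0201 -0.0226 -0.9995] roll 0.0760
```

The third tooth is meeting at about 34°, as expected. Stepping over it.

step_arm --plan '[{"travel": [0.0008, 0.0022, 0], "roll": 0.01, "claw": -1}, {"travel": [0.0008, 0.0022, 0], "roll": 0.01, "claw": -1}, {"travel": [0.0008, 0.0022, 0], "roll": 0.01, "claw": -1}]'

```text
clock: 19.83
eef_pos: [0.4383, -0.1847, 0.0988]
ee_rot: [-178.9, 1.5, 166.0]
force: [3.1, -8.2, -2.7]
finger_gap: 0.0151
```

step_arm --plan '[{"travel": [0.0008, 0.0022, 0], "roll": 0.02, "claw": -1}, {"travel": [0.0008, 0.0022, 0], "roll": 0.02, "claw": -1}, {"travel": [0.0008, 0.0022, 0], "roll": 0.02, "claw": -1}]'

```text
clock: 20.08
eef_pos: [0.4382, -0.1833, 0.0988]
ee_rot: [-178.9, 1.6, 164.9]
force: [3.1, -6.3, -2.0]
finger_gap: 0.0154
```

step_arm --plan '[{"travel": [0.0008, 0.0022, 0], "roll": 0.02, "claw": -1}, {"travel": [0.0008, 0.0022, 0], "roll": 0.02, "claw": -1}, {"travel": [0.0008, 0.0022, 0], "roll": 0.02, "claw": -1}]'

```text
clock: 20.33
eef_pos: [0.4383, -0.1814, 0.0988]
ee_rot: [-178.9, 1.6, 163.7]
force: [2.7, -4.8, -0.8]
finger_gap: 0.0155
```

step_arm --plan '[{"travel": [0.0008, 0.0022, 0], "roll": 0.02, "claw": -1}, {"travel": [0.0008, 0.0022, 0], "roll": 0.02, "claw": -1}, {"travel": [0.0008, 0.0022, 0], "roll": 0.02, "claw": -1}]'

```text
clock: 20.58
eef_pos: [0.4383, -0.1793, 0.0988]
ee_rot: [-178.9, 1.7, 162.6]
force: [3.4, -4.4, -0.4]
finger_gap: 0.0157
```

```bash
python3 q.py
```

```text
clock 20.58 theta 38.97 r 0.0850 z 0.0988  F_resist 4.28 F_rad -3.58 Fz -0.42 gap 0.0157
theta-> 41.0 travel [0.0013 0.0028 0.0002] dist 0.003 tool-y now 72.57 tilt [ 0.0225 -0.0266 -0.9994] roll 0.0248
theta-> 42.0 travel [0.0016 0.0042 0.0002] dist 0.005 tool-y now 72.57 tilt [ 0.0225 -0.0266 -0.9994] roll 0.0422
theta-> 43.0 travel [0.0019 0.0057 0.0002] dist 0.006 tool-y now 72.57 tilt [ 0.0225 -0.0266 -0.9994] roll 0.0597
theta-> 44.0 travel [0.0022 0.0072 0.0001] dist 0.007 tool-y now 72.57 tilt [ 0.0225 -0.0266 -0.9994] roll 0.0771
```

The third peak was at 35-36°, as predicted. Going on to about 44.5°.

step_arm --plan '[{"travel": [0.0008, 0.0022, 0], "roll": 0.02, "claw": -1}, {"travel": [0.0014, 0.0039, 0], "roll": 0.04, "claw": -1}, {"travel": [0.0014, 0.0039, 0], "roll": 0.04, "claw": -1}, {"travel": [0.0014, 0.0039, 0], "roll": 0.04, "claw": -1}]'

```text
clock: 20.92
eef_pos: [0.4386, -0.1754, 0.0988]
ee_rot: [-179.0, 1.8, 160.3]
force: [3.3, -4.7, -1.3]
finger_gap: 0.0153
```

step_arm --plan '[{"travel": [0.0005, 0.0015, 0], "roll": 0.018, "claw": -1}, {"travel": [0.0005, 0.0015, 0], "roll": 0.018, "claw": -1}, {"travel": [0.0005, 0.0015, 0], "roll": 0.018, "claw": -1}]'

```text
clock: 21.17
eef_pos: [0.4387, -0.1741, 0.0988]
ee_rot: [-179.0, 1.8, 159.3]
force: [2.8, -5.3, -1.4]
finger_gap: 0.0152
```

step_arm --plan '[{"travel": [0.0005, 0.0015, 0], "roll": 0.018, "claw": -1}, {"travel": [0.0005, 0.0015, 0], "roll": 0.018, "claw": -1}, {"travel": [0.0005, 0.0015, 0], "roll": 0.018, "claw": -1}]'

```text
clock: 21.42
eef_pos: [0.439, -0.1727, 0.0988]
ee_rot: [-179.0, 1.9, 158.3]
force: [1.5, -3.4, -1.1]
finger_gap: 0.0155
```

```bash
python3 q.py
```

```text
clock 21.42 theta 43.51 r 0.0848 z 0.0988  F_resist 3.25 F_rad -1.83 Fz -1.14 gap 0.0155
theta-> 45.5 travel [0.0014 0.0027 0.0003] dist 0.003 tool-y now 68.22 tilt [ 0.024  -0.0276 -0.9993] roll 0.0274
theta-> 46.5 travel [0.0018 0.0042 0.0002] dist 0.005 tool-y now 68.22 tilt [ 0.024  -0.0276 -0.9993] roll 0.0449
theta-> 47.5 travel [0.0021 0.0056 0.0002] dist 0.006 tool-y now 68.22 tilt [ 0.024  -0.0276 -0.9993] roll 0.0623
theta-> 48.5 travel [0.0023 0.0071 0.0001] dist 0.007 tool-y now 68.22 tilt [ 0.024  -0.0276 -0.9993] roll 0.0798
```

step_arm --plan '[{"travel": [0.0008, 0.0021, 0], "roll": 0.02, "claw": -1}, {"travel": [0.0008, 0.0021, 0], "roll": 0.02, "claw": -1}, {"travel": [0.0008, 0.0021, 0], "roll": 0.02, "claw": -1}, {"travel": [0.0008, 0.0021, 0], "roll": 0.02, "claw": -1}, {"travel": [0.0008, 0.0021, 0], "roll": 0.02, "claw": -1}]'

```text
clock: 21.83
eef_pos: [0.4392, -0.1708, 0.0988]
ee_rot: [-179.1, 1.9, 157.1]
force: [2.5, -4.5, -1.2]
finger_gap: 0.0156
```

```bash
python3 q.py; python3 - <<'E'
from h import *
from rig import manip
t=manip.camera("top");s=manip.camera("side")
crop(t,(330,155,385,220),11,"pics/t14.png");crop(t,(210,120,400,250),4,"pics/t14b.png");crop(s,(220,140,340,260),5,"pics/s14.png")
w=cloud(t).reshape(-1,3);st=np.array([wst(x) for x in w])
m=(w[:,2]>.146)&(w[:,2]<.156)&(abs(st[:,1]-.055)<.06)&(abs(st[:,0]-.04)>.008)&(abs(st[:,0]-.04)<.03)
q=st[m];print(m.sum(),q.min(0),q.max(0),cv2.minAreaRect(q.astype(np.float32)*1000))
E
```

```text
clock 21.83 theta 44.80 r 0.0848 z 0.0988  F_resist 4.12 F_rad -3.11 Fz -1.19 gap 0.0156
theta-> 46.8 travel [0.0014 0.0027 0.0003] dist 0.003 tool-y now 67.08 tilt [ 0.0245 -0.028  -0.9993] roll 0.0302
theta-> 47.8 travel [0.0018 0.0042 0.0002] dist 0.005 tool-y now 67.08 tilt [ 0.0245 -0.028  -0.9993] roll 0.0476
theta-> 48.8 travel [0.0021 0.0056 0.0002] dist 0.006 tool-y now 67.08 tilt [ 0.0245 -0.028  -0.9993] roll 0.0651
theta-> 49.8 travel [0.0024 0.0071 0.0001] dist 0.007 tool-y now 67.08 tilt [ 0.0245 -0.028  -0.9993] roll 0.0825
235 [0.01722542 0.02760157] [0.05935682 0.09004942] ((38.360450744628906, 58.79163360595703), (62.133338928222656, 42.08878707885742), 89.34557342529297)
```

View pics/t14.png

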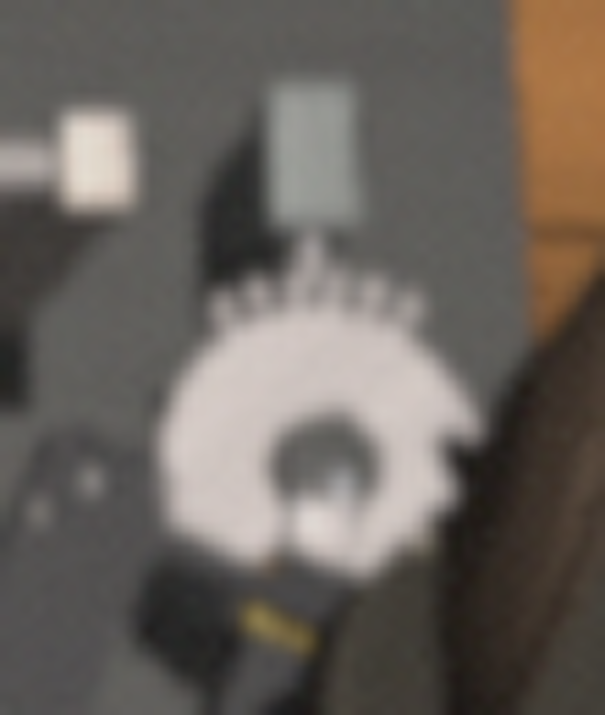

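View pics/t14b.png

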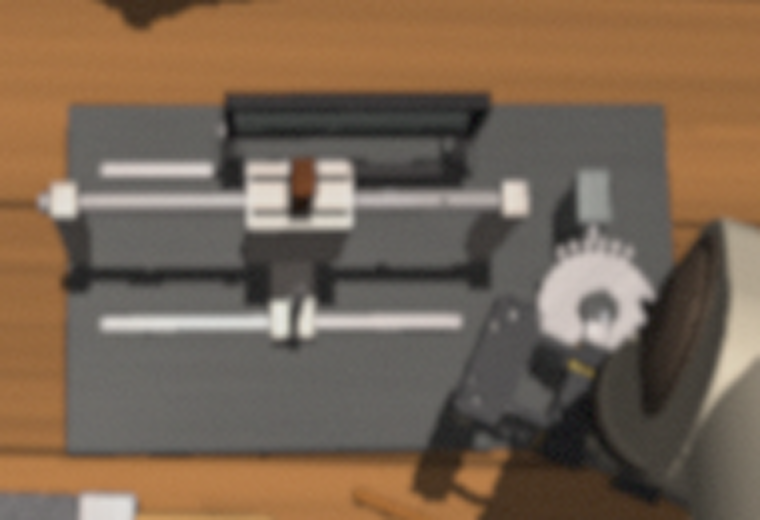

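View pics/s14.png

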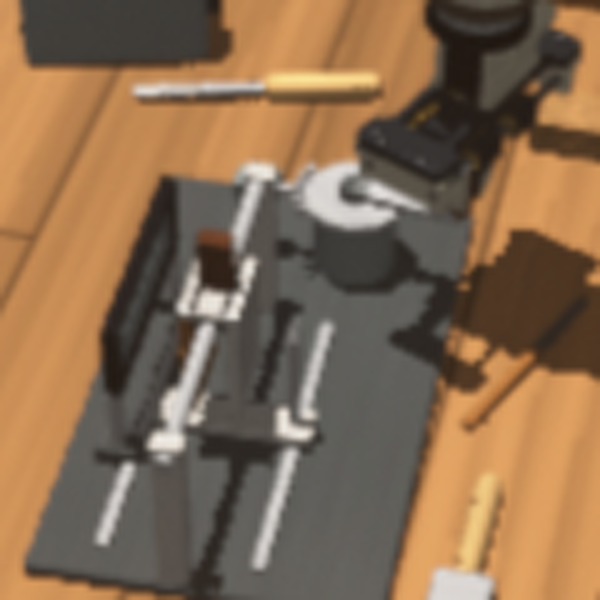

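Three teeth (x ≈ 335, 372, 412) have passed the pawl (x ≈ 312) and three remain (297, 258, 222), so it sits midway between the third and fourth. The carrier hasn't moved. One short hold, then hand in.

step_arm --plan '[{"travel": [0.0004, 0.001, 0], "roll": 0.01, "claw": -1}, {"travel": [0.0004, 0.001, 0], "roll": 0.01, "claw": -1}, {"travel": [0.0004, 0.001, 0], "roll": 0.01, "claw": -1}, {"travel": [0.0004, 0.001, 0], "roll": 0.01, "claw": -1}, {"travel": [0.0004, 0.001, 0], "roll": 0.01, "claw": -1}, {"travel": [0.0004, 0.001, 0], "roll": 0.01, "claw": -1}]'

```text
clock: 22.43
eef_pos: [0.4394, -0.1702, 0.0989]
ee_rot: [-179.1, 2.0, 156.5]
force: [2.8, -5.6, -1.5]
finger_gap: 0.0153
```

```bash
python3 - <<'E'
from h import *
from rig import manip
o=manip.observe();lev(o);print(manip.sign_off());
E
```

```text
clock 22.43 theta 45.17 r 0.0847 z 0.0989  F_resist 5.17 F_rad -3.53 Fz -1.47 gap 0.0153
the job is handed in; nothing more can be done
None
```

I hooked the middle-sized carrier over the rail near its left end and slid it to the pointer, carving towards the lens, then let go. I then turned the focus lever three clicks and handed the job in at 22.4 s while still holding it. The hand-in gave no verdict.

- **Carrier:** The last top view put its middle at stand y ≈ 58.8 mm, against 57–58 mm for the pointer. It had not moved since I let go, and its bridge top was at 150.5 mm, which matches hanging on the rail. The side view also gave up to about 61 mm for the carrier. That is still inside the 8 mm limit.
- **Lever:** Resistance peaked at about 11.7°, 23.7° and 35.5° of turning, 12° apart. The picture then showed three teeth past the pawl and three still to come. At hand-in the lever was at 45.2°, about 1° short of my estimated seat of 46°. It was pushing back with about 5 N, and the grip was closed on the knob.
- **Uncertain:** Resistance eased off sooner after each peak than the description suggests. That left two possible readings, with the seat at about 42° or 46°. The pictures supported 46°, and the final pose is inside the allowed band for either.
- **Bystanders:** I noticed no contact with the other things, but I did not measure their positions at the end.

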